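# Clamp a bonded lap coupon in the bench screw press

### The arm

A 6-joint arm with a two-finger parallel gripper is mounted at the origin on a cart in front of the work surface, level with it; the furniture and walls round the work are solid. World frame = base frame: x ahead of the robot, y to its left, z up, the work surface at z = 0. Lengths are in mm, angles in rad, forces in N, time in s.
With the tool pointing down it reaches from about 250 to 775 mm from the base axis. Payload 8.9 kg.
Tool frame: the origin (TCP) lies at the very end of the fingers, on their centre line; the grasp point (between the pads) lies 19 mm behind it; z points along the fingers, y is the line along which they close (so a half turn about z gives the same grasp; the last joint's range is limited). The gripper opens to 85 mm and grips with 20 to 120 N. Pads are 22 mm wide; open, the fingers measure 114 mm over their backs; the gripper's body (76 mm by 85 mm) begins 54 mm behind the grasp point. The pads swing forward as they close: fully open they stand 13 mm farther back than shut.
Start: joints at [-1.39, 0.291, -0.153, 1.127, 0, 1.431], TCP at [165.049, -498.38, 231.305] pointing down, gripper open.
Joint ranges: [-2.52, 2.52], [-0.91, 1.74], [-1.3, 1.37], [-1.96, 2.02], [-1.52, 1.47], [-3.14, 3.14]. Speed limits (rad/s): [2.22, 2.22, 2.79, 3.14, 3.14, 3.14].

### API

Orientations are given as a unit quaternion [x, y, z, w].
In Python, from cell import manip gives the robot as it stands.
- The arm moves only by the tool arm_command, never from a script. Its argument "plan" is a list that holds one entry, the list of rows, each a list of 7 numbers: the turn, a rotation vector about the tool's x, y, z in degrees, then the shift along the tool's x, y, z in cm, then the gripper's target within -1 to 1 (shut at 1, half-way at 0, fully open at -1). In form: [[[wx, wy, wz, x, y, z, fingers], ...]]. A call has 1 to 8 rows; each row is the pose to reach, as a shift and turn from the pose commanded when the call began, along the tool's axes at that moment; what a row does not reach only later rows make up. A row lasts 1/12 s, in which the tool goes at most 41.7 mm and 7.16 degrees, less where a joint would pass 70% of its speed; a pose out of reach is approached as far as the arm can. A call with a gripper value outside its range is refused whole. The fingers move at their own pace and stop on an object; the grip force is fixed at half the most. Time passes only in rows, so rows that repeat a pose let the fingers close. It gives the time, the measured TCP pose, the force, the opening and the grip force at its end, in the units of the state.
- manip.get_state(): the state, without advancing time (a new reading comes with each control period).
- manip.capture(name): name is "scene" or "side" or "wrist"; returns a dict with "pixels" (400x640x3 uint8, red, green, blue), "vertical_fov" (degrees; the focal length in pixels is half the picture's height over the tangent of half this angle, whatever the lens; pixels are square), "cx", "cy" (the principal point, pixels), "k1" (the pictures are not rectified: a ray, as slopes to the right and down, at radius r is drawn at 1 + k1 r^2 times it, then the intrinsics apply), "eye" and "attitude" of the camera in the world. Camera axes: x right, y down, z forward; pixel columns grow to the right and rows downward; lengths in mm; the calibration is good to about 2 mm. A picture is of the moment at which its call begins. There is no depth.
- manip.hand_in(): hands the job in; it is judged then, once.
The state is a dict: "clock": time; "q": joint angles; "joint_velocities": joint speeds; "joint_torque": joint torques, N m; "eef_pos": TCP position; "eef_rot": TCP orientation; "wrist_force": force on the tool from outside, world axes, zero at the start; "ft_torque": the same for the moment, N m; "opening": finger opening in mm; "grasp_force": force on a finger pad.
Only numpy, scipy, OpenCV 4.12 (cv2) and the standard library are available. Lean on these libraries where they do the work, as an engineer would, in place of code of your own. Each camera call takes 0.05 s, during which the arm holds its last target. There are 200 camera calls.

### The job

Lift the lap coupon out of the bonding jig, put it down on the front of the press bed and let go, then take it by its near end, push it in under the raised foot until the lower bar butts against the step, and let go. Wind the handwheel clockwise until the foot touches the lap, then half a turn more, never three quarters, and leave it clamped. Do not move the petri dish, the little box or the spanner.

Things in the scene. Friction and masses are not known exactly. Their poses are not given: they have to be found in the camera images.
- coupon: Loose lap coupon, 0.12 kg, rigid: two aluminium bars, each 110x25x8 mm, bonded with 25 mm overlap; 195 mm long, lap 16 mm thick. Origin: underside plane, under the lap's middle. x along it: lower bar x -97.5 to +12.5 mm (z 0-8), upper bar x -12.5 to +97.5 mm (z 8-16, nothing under it); y across, z up. At the start and in the press the lower bar points to the robot.
- near_end (a point): Middle of the free end of the coupon's lower bar (25 mm wide, 8 mm thick), at x = -97.5 mm, z = 4 mm in the coupon's frame.
- jig: Fixed bonding jig, 212x62 mm, in which the coupon starts, axes together. Blue base plate 8 mm thick; dark rails (channel 29 mm wide) stand 3 to 4 mm above both bars along their sides and ends, except for a finger gap of 36 mm each side of the middle: only there, at the lap, can the coupon be gripped across, tips down to the plate. It lifts straight up. Origin: underside, middle.
- press: Fixed green two-column screw press. Origin: on the bench under the screw axis; x from its open front (robot side) to its back. Bed 64 mm wide, top at z 25 mm, front edge at x = -130 mm. Columns 16 mm diameter at y = +-48 mm; crossbeam 42 mm deep, 126 mm wide, z 112 to 138 mm. No room for a gripper on the bed under beam and wheel; in front of them the bed is open.
- bed (a point): Point on the bed top on the screw axis, axes as the press's. At x = +12.5 mm from here a dark step block (7 mm high, 44 mm wide) rises: the bonded end of the lower bar butts against it, the upper bar passes over it with 1 mm to spare. The coupon is home with its origin here and its x along the press's x.
- foot_face (a point): Centre of the underside of the round steel press foot (24 mm diameter). It touches the lap when 16 mm above the bed.
- foot (a joint): How far the foot is pushed up into the screw's end against its disc springs (6 N per mm), in m: 0 while it hangs free; from contact on it grows by 8 mm per turn of the wheel; 8 mm is the limit.
- wheel (a joint): Turn of the handwheel, rad, growing clockwise seen from above. Each turn (6.283 rad) lowers screw, foot, wheel and knob together by 8 mm. Starts 0.75 to 1.9 turns before contact with the loaded coupon. Turning takes about 0.05 to 0.08 N m; it stays where it is left and does not run back.
- wheel_centre (a point): Centre of the flat top of the black handwheel (64 mm diameter) on the screw axis, 0.16 to 0.18 m above the bench; nothing but the crank knob stands above this plane. A white mark lies across from the knob.
- knob_mid (a point): Mid-height of the red crank knob standing on the wheel 24 mm from its axis: 29 mm tall, diameter 11 mm at the foot, 15.6 mm at the top; this point is 15.5 mm above the wheel's top. It spins freely on its pin: held from above, it can be led round in a circle without turning the hand.
- petri_dish: Clear shallow petri dish, 69 mm diameter, 12 mm high, bystander. Origin: underside, middle.
- oring_kit: Little ivory cardboard box, 56x90x22 mm, bystander. Origin: underside, middle.
- wrench: Small open-ended spanner lying flat, 160x31x7 mm, bystander. Origin: underside, middle.

How it is judged:
By the outcome, as a careful person would: the job done as asked, in the order asked, and still so for the second after the job is handed in, with the robot touching nothing.
It also fails if it takes over 72 s, if anything falls off the work surface, if the arm or the gripper's body presses on something with over 40 N, if the wrist force passes 120 N, or if a joint passes its speed limit or range.

## Working session

There is one attempt and no reset: what is moved stays moved. The work goes in short steps, Python scripts to look and compute and a tool call to move; the robot and the scene stay as the last step left them, time stands still between calls to the robot, and variables do not carry over. Pictures are saved under pics/ and viewed, at most 10 in all, crops included, and the job is handed in when it is done.

Besides the shell and the picture viewer there is one more tool, called after "Request:" by a JSON object that holds its "api" and its "payload". arm_command: Moves the arm, as the interface text tells. Its arguments: {"type":"object","properties":{"plan":{"type":"array"}},"required":["plan"]}

```bash
ls; mkdir -p pics; cat > h.py <<'E'
import numpy as np, cv2
from cell import manip
from scipy.spatial.transform import Rotation as R
def cap(n):
    c=manip.capture(n); return c
def K(c):
    f=200/np.tan(np.radians(c["vertical_fov"])/2)
    return np.array([[f,0,c["cx"]],[0,f,c["cy"]],[0,0,1.]])
def rot(c):
    a=np.array(c["attitude"],float)
    return a if a.shape==(3,3) else R.from_quat(a).as_matrix()
def ray(c,uv):
    p=cv2.undistortPoints(np.array(uv,float).reshape(-1,1,2),K(c),np.array([c["k1"],0,0,0,0.])).reshape(-1,2)
    return np.c_[p,np.ones(len(p))]@rot(c).T
def onplane(c,uv,z):
    d=ray(c,uv); e=np.array(c["eye"],float)
    return e+d*((z-e[2])/d[:,2])[:,None]
def proj(c,P):
    q=(np.atleast_2d(P)-np.array(c["eye"]))@rot(c); s=q[:,:2]/q[:,2:]
    s=s*(1+c["k1"]*(s**2).sum(1))[:,None]; k=K(c)
    return s*k[0,0]+k[:2,2]
def tri(c1,a,c2,b):
    d1=ray(c1,[a])[0];d2=ray(c2,[b])[0];e1=np.array(c1["eye"],float);e2=np.array(c2["eye"],float)
    t=np.linalg.lstsq(np.c_[d1,-d2],e2-e1,rcond=None)[0]
    p,q=e1+t[0]*d1,e2+t[1]*d2
    return (p+q)/2,np.linalg.norm(p-q)
def save(c,n): cv2.imwrite(f"pics/{n}.png",c["pixels"][:,:,::-1])
E
python3 - <<'E'
from h import *
for n in("scene","side","wrist"):
    c=cap(n); save(c,n+"0"); print(n,c["eye"],c["attitude"],c["vertical_fov"],c["k1"],c["cx"],c["cy"])
print(manip.get_state())
E
cd pics; python3 -c "
import cv2,numpy as np
a=[cv2.imread(n+'0.png') for n in('scene','side')]
print(a[0].shape)"
```

```text
pics
scene [-47.7470348  524.31472897 743.93131972] [-0.38457419  0.8144081  -0.39134635  0.18891844] 52.76245494457508 -0.08925008342074969 325.8378632259655 204.1823630398249
side [ 346.33616824 -790.22172204  635.44921234] [ 0.86461759 -0.07806039  0.0539976  -0.49338348] 57.76748693370921 -0.03145269208556327 313.7232622404487 190.94537354362603
wrist [ 242.8659015  -473.6325152   373.25791321] [ 0.8001056  -0.57760106 -0.09492319  0.13113977] 71.02959423195581 -0.05030317502715931 312.83264592044065 204.32449321418704
{'clock': 0.15, 'q': array([-1.39033890e+00,  2.91160393e-01, -1.53919859e-01,  1.12667112e+00,
        1.67874704e-05,  1.43152463e+00]), 'joint_velocities': array([ 2.58579151e-05,  2.63608732e-05,  1.88898671e-03, -8.33267245e-04,
       -2.27002497e-04, -8.36730619e-04]), 'joint_torque': array([ 1.75072255e-03, -5.37371850e+01,  3.31519675e+01,  1.15025041e-02,
       -1.69067407e-04, -7.94148661e-06]), 'eef_pos': array([ 164.98028923, -498.08364527,  230.87162437]), 'eef_rot': array([ 9.87248740e-01,  1.59184476e-01, -1.44096279e-06, -4.77596779e-04]), 'wrist_force': array([-0.79850803, -0.42760575, -0.14687124]), 'ft_torque': array([0.05576027, 0.03469489, 0.02003957]), 'grasp_force': 0.0, 'opening': 85.22420572711846}
(400, 640, 3)
```

View pics/scene0.png

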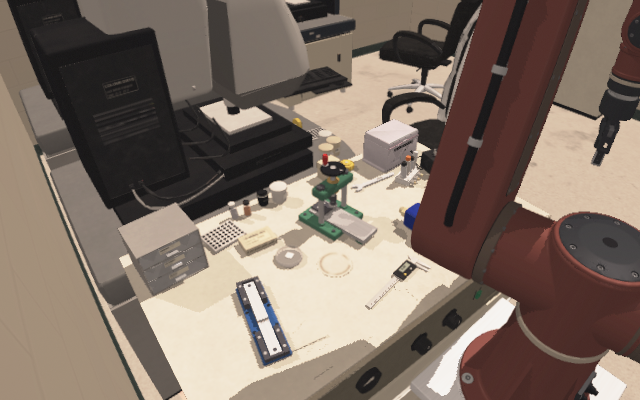

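View pics/side0.png

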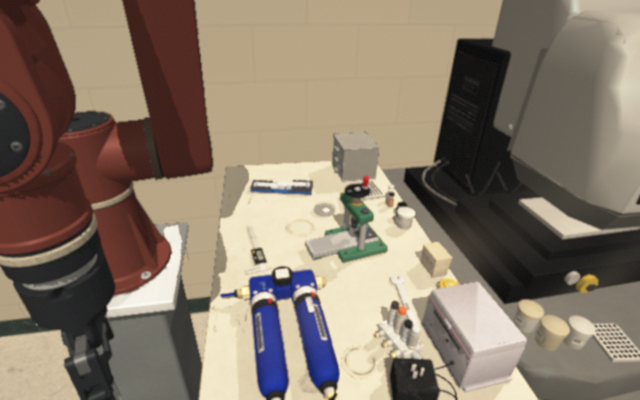

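The scene view shows the jig with the bright coupon at about (263,320). The press is at (338,205), its wheel at (333,170) and the red knob at (324,158). The side view shows the jig at (282,186), the wheel at (355,190) and the knob at (366,181). Next I measure them.

```bash
cat > m1.py <<'E'
from h import *
S=cap("scene");D=cap("side")
def cen(c,mask,box,show=""):
    u0,v0,u1,v1=box; m=np.zeros(mask.shape,np.uint8); m[v0:v1,u0:u1]=mask[v0:v1,u0:u1]
    n,l,s,ce=cv2.connectedComponentsWithStats(m); k=1+s[1:,4].argmax(); print(show,s[k],ce[k]); return ce[k],(l==k)
def red(c): p=c["pixels"].astype(int); return ((p[...,0]>120)&(p[...,1]<60)&(p[...,2]<60)).astype(np.uint8)
a,_=cen(S,red(S),(305,140,345,185),"redS"); b,_=cen(D,red(D),(350,165,385,200),"redD")
print("knob",tri(S,a,D,b))
# coupon bright part in scene
p=S["pixels"].astype(int); m=((p.min(2)>170)&(abs(p[...,0]-p[...,2])<30)).astype(np.uint8)
a,l=cen(S,m,(230,270,295,365),"coup")
ys,xs=np.nonzero(l); P=onplane(S,np.c_[xs,ys],20)[:,:2]; r=cv2.minAreaRect(P.astype(np.float32)); print("coupon rect",r)
blk=(p.max(2)<45).astype(np.uint8)
a,l=cen(S,blk,(315,155,350,180),"wheelS")
q=D["pixels"].astype(int); b,l=cen(D,(q.max(2)<45).astype(np.uint8),(335,175,375,205),"wheelD")
print("wheel",tri(S,a,D,b))
E
python3 m1.py; python3 - <<'E'
import cv2
a=cv2.imread('pics/scene0.png'); 
x=cv2.resize(a[140:245,265:415],None,fx=5.3,fy=5.3,interpolation=cv2.INTER_CUBIC); cv2.imwrite('pics/z1.png',x)
E
```

```text
redS [323 155   4   3   9] [324.33333333 156.33333333]
redD [364 177   4   9  30] [365.3        180.93333333]
knob (array([635.47167292, -27.34766282, 197.40517683]), np.float64(8.172281748349054))
coup [244 282  24  39 430] [255.41395349 301.23488372]
coupon rect ((495.4071350097656, 291.88525390625), (24.932222366333008, 110.09149169921875), 75.71825408935547)
wheelS [321 162  24  14 205] [332.69268293 169.05853659]
wheelD [346 185  23  12 127] [356.4015748  191.97637795]
wheel (array([611.2548607 , -33.94930329, 169.69179923]), np.float64(5.0632530953978705))
```

View pics/z1.png

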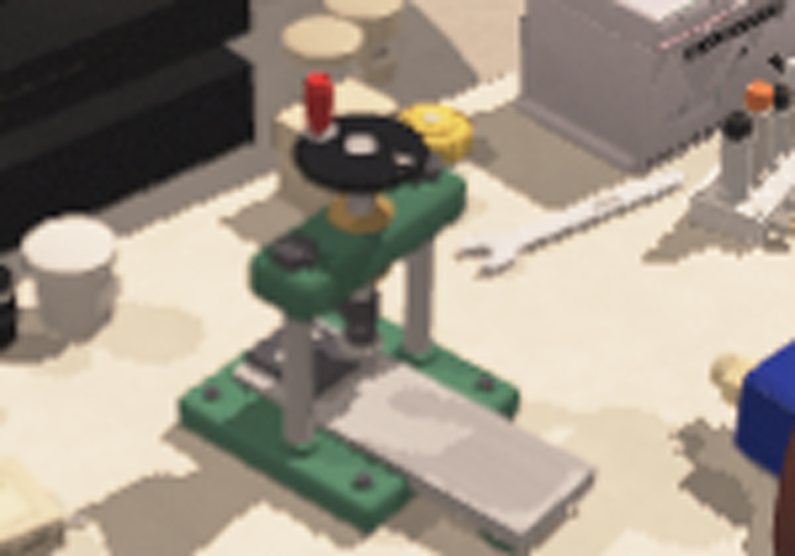

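Close-up: the press has its bed front corners at about (377,229) and (362,240) in scene pixels. The knob stands to the upper left of the wheel, and the spanner lies to the right behind the press.

```bash
cat >> h.py <<'E'
def fit(e,r):  # camera in tool frame
    pass
def rel(x,y,z,yaw,st=None,cur=None):
    "row numbers (deg, cm) from present pose to TCP x,y,z, tool down, tool x at world yaw deg"
    s=manip.get_state(); p=np.array(s["eef_pos"]); Q=R.from_quat(s["eef_rot"])
    T=R.from_euler("z",yaw,degrees=True)*R.from_quat([1,0,0,0])
    w=(Q.inv()*T).as_rotvec(degrees=True); d=Q.inv().apply(np.array([x,y,z])-p)/10
    print("row",np.round(w,1),np.round(d,2),"t",round(s["clock"],2),"tcp",np.round(p,1),"yaw",round(float(np.degrees(np.arctan2(*Q.as_matrix()[1::-1,0]))),1),"F",np.round(s["wrist_force"],1),"op",round(s["opening"],1))
E
python3 - <<'E'
from h import *
S=cap("scene")
P=onplane(S,[[377.3,228.7],[362.2,240]],25);print("bed front",P, np.linalg.norm(P[0]-P[1]))
m=P.mean(0)[:2]; a=np.array([611.3,-33.9])-m; print("axis len",np.linalg.norm(a),np.degrees(np.arctan2(a[1],a[0])))
e=P[1]-P[0]; print("edge normal yaw",np.degrees(np.arctan2(-e[0],e[1])))
print("dish/ring/kit",onplane(S,[[289,257],[335,264],[257,240]],8).round())
W=cap("wrist");s=manip.get_state();Q=R.from_quat(s["eef_rot"])
print("cam in tool",Q.inv().apply(W["eye"]-s["eef_pos"]), (Q.inv().as_matrix()@rot(W)).round(3))
rel(454,302,200,165.7)
E
```

```text
bed front [[486.65036605 -83.19391727  25.        ]
 [480.64292855 -22.39850912  25.        ]] 61.091496610369454
axis len 129.04435411343715 8.420207600718166
edge normal yaw 5.643305315473324
dish/ring/kit [[566. 149.   8.]
 [473.  75.   8.]
 [671. 179.   8.]]
cam in tool [  81.62031775    1.15710526 -142.38994026] [[ 0.    -0.948 -0.32 ]
 [ 1.     0.     0.001]
 [-0.001 -0.32   0.948]]
row [  -0.    -0.  -147.4] [ 52.59 -66.89   3.14] t 0.35 tcp [ 165.  -498.3  231.2] yaw 18.3 F [ 0.3  0.7 -0.5] op 85.0
```

Request:
{"api": "arm_command", "payload": {"plan": [[[0,0,-147,52,-67,0,-1],[0,0,-147,52,-67,0,-1],[0,0,-147,52,-67,0,-1],[0,0,-147,52,-67,0,-1],[0,0,-147,52,-67,0,-1],[0,0,-147,52,-67,0,-1],[0,0,-147,52,-67,0,-1],[0,0,-147,52,-67,0,-1]]]}}

```text
clock: 1.02
eef_pos: [276.3, -182.4, 231.5]
eef_rot: [0.788, 0.615, 0.0, 0.0]
wrist_force: [2.1, -0.6, 0.7]
opening: 85.7
grasp_force: 0.0
```

```bash
python3 -c "
from h import *
rel(460,300,220,165.7)"
```

```text
row [  0.    0.1 -89.8] [51.26  6.08  1.13] t 1.02 tcp [ 276.3 -182.4  231.5] yaw 75.9 F [ 2.1 -0.6  0.7] op 85.7
```

Request:
{"api": "arm_command", "payload": {"plan": [[[0,0,-89.8,51.3,6.1,1,-1],[0,0,-89.8,51.3,6.1,1,-1],[0,0,-89.8,51.3,6.1,1,-1],[0,0,-89.8,51.3,6.1,1,-1],[0,0,-89.8,51.3,6.1,1,-1],[0,0,-89.8,51.3,6.1,1,-1],[0,0,-89.8,51.3,6.1,1,-1],[0,0,-89.8,51.3,6.1,1,-1]]]}}

```text
clock: 1.68
eef_pos: [396.8, 129.0, 225.0]
eef_rot: [0.397, 0.918, 0.0, 0.0]
wrist_force: [1.3, -0.9, 0.9]
opening: 85.5
grasp_force: 0.0
```

```bash
python3 -c "
from h import *
rel(460,300,220,165.7)"
```

```text
row [  0.    0.  -32.4] [ 8.12 16.33  0.51] t 1.68 tcp [396.8 129.  225. ] yaw 133.3 F [ 1.3 -0.9  0.9] op 85.5
```

Request:
{"api": "arm_command", "payload": {"plan": [[[0,0,-32.4,8.1,16.3,0.5,-1],[0,0,-32.4,8.1,16.3,0.5,-1],[0,0,-32.4,8.1,16.3,0.5,-1],[0,0,-32.4,8.1,16.3,0.5,-1],[0,0,-32.4,8.1,16.3,0.5,-1],[0,0,-32.4,8.1,16.3,0.5,-1],[0,0,-32.4,8.1,16.3,0.5,-1],[0,0,-32.4,8.1,16.3,0.5,-1]]]}}

```text
clock: 2.35
eef_pos: [460.4, 296.2, 219.7]
eef_rot: [0.129, 0.992, -0.0, -0.0]
wrist_force: [1.0, -0.8, 0.3]
opening: 85.7
grasp_force: 0.0
```

```bash
python3 -c "
from h import *
W=cap('wrist'); save(W,'w1')
rel(454,302,200,165.7)"
```

```text
row [-0.  -0.  -0.5] [0.78 0.42 1.99] t 2.4 tcp [460.5 295.9 219.9] yaw 165.2 F [ 0.1 -0.4 -1. ] op 85.6
```

View pics/w1.png

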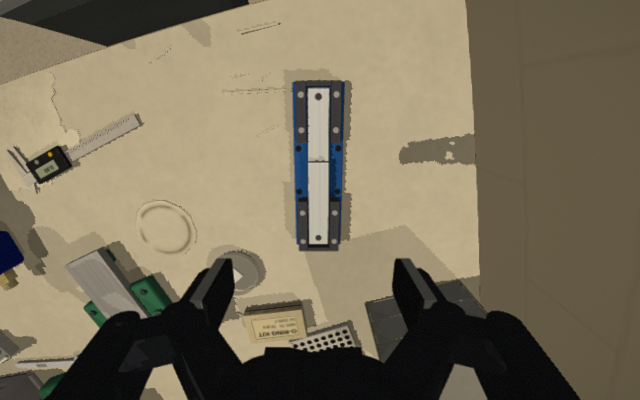

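The jig with the coupon lies in the wrist view with ends at (318,87) and (318,246), the lap seam at (318,161), and the lower bar at the top (robot side). Dish, kit and press are at the lower left.

```bash
python3 - <<'E'
from h import *
W=cap('wrist')
p=W["pixels"].astype(int); m=((p.min(2)>150)&(abs(p[...,0]-p[...,2])<40)).astype(np.uint8); n=np.zeros_like(m); n[75:255,300:340]=m[75:255,300:340]
for z,(a,b) in {16:(75,158),24:(164,255)}.items():
    k=n.copy();k[:a]=0;k[b:]=0
    ys,xs=np.nonzero(k); r=cv2.minAreaRect(onplane(W,np.c_[xs,ys],z)[:,:2].astype(np.float32)); print(z,xs.min(),xs.max(),ys.min(),ys.max(),r)
A=onplane(W,[[318,161]],24)[0]; print("seam",A)
N=onplane(W,[[318,86.5]],16)[0];F=onplane(W,[[318,246]],24)[0]; print(N,F,np.linalg.norm((F-N)[:2]),np.degrees(np.arctan2((F-N)[1],(F-N)[0])),"mid",(N+F)/2)
E
```

```text
16 308 328 88 157 ((396.78436279296875, 317.27142333984375), (23.691097259521484, 79.9500732421875), 74.91924285888672)
24 309 327 164 243 ((493.9317321777344, 292.2953796386719), (22.708486557006836, 106.58061981201172), 76.11934661865234)
seam [438.91157209 306.35306003  24.        ]
[356.59945733 327.75542283  16.        ] [549.66516219 277.79590341  24.        ] 199.42497329254633 -14.508159136043515 mid [453.13230976 302.77566312  20.        ]
```

Request:
{"api": "arm_command", "payload": {"plan": [[[0,0,-0.4,0.9,0.5,4,-0.6],[0,0,-0.4,0.9,0.5,8,-0.4],[0,0,-0.4,0.9,0.5,12,-0.3],[0,0,-0.4,0.9,0.5,16,-0.3],[0,0,-0.4,0.9,0.5,18,-0.3],[0,0,-0.4,0.9,0.5,18,-0.3],[0,0,-0.4,0.9,0.5,18,-0.3],[0,0,-0.4,0.9,0.5,18,-0.3]]]}}

```text
clock: 3.12
eef_pos: [454.7, 304.0, 41.7]
eef_rot: [0.125, 0.992, 0.001, 0.001]
wrist_force: [-0.3, -0.6, 0.6]
opening: 55.4
grasp_force: 0.0
```

```bash
python3 -c "
from h import *
W=cap('wrist'); save(W,'w2')
rel(452.8,302.7,11,165.6)"
```

```text
row [0.1 0.1 0. ] [ 0.18 -0.22  3.1 ] t 3.17 tcp [455.  304.3  42. ] yaw 165.6 F [-0.2  0.5 -0.2] op 55.8
```

View pics/w2.png

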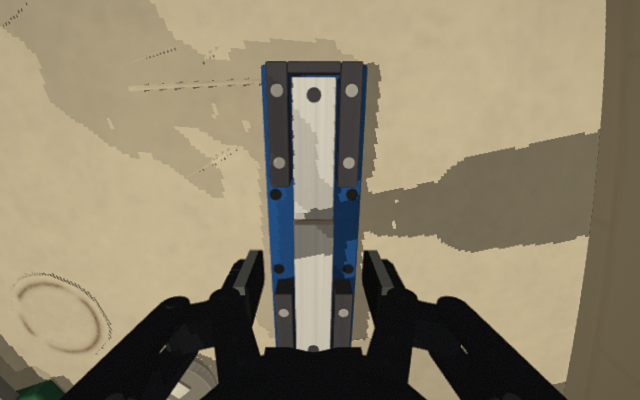

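The seam is at (314,221), the rail gap runs over rows 187–280, and the coupon is centred between the fingers (pads at 250 and 378). Check numerically.

```bash
python3 - <<'E'
from h import *
W=cap('wrist'); u=np.array([.969,-.249]); 
A=onplane(W,[[314,221]],24)[0]; print("seam->origin",A[:2]+12.5*u)
for z in(19,20): 
    G=onplane(W,[[279,186],[350,186],[284,281],[344,281]],z)[:,:2]; print("gap mid",G.mean(0),np.linalg.norm(G[2]-G[0]))
N=onplane(W,[[314,77]],16)[0];print("near->origin",N[:2]+97.5*u)
rel(454,303,11,165.6)
E
```

```text
seam->origin [450.54922697 304.78782055]
gap mid [450.93857523 304.91290453] 67.60359877854374
gap mid [450.47991687 305.0233288 ] 67.19453749359667
near->origin [452.79153457 304.02939581]
row [0.1 0.2 0.1] [ 0.07 -0.17  3.1 ] t 3.22 tcp [455.  304.4  42. ] yaw 165.7 F [-0.2  0.6 -0.9] op 55.4
```

Request:
{"api": "arm_command", "payload": {"plan": [[[0,0,0,0.3,0,2,-0.3],[0,0,0,0.3,0,3,-0.3],[0,0,0,0.3,0,3,0.2],[0,0,0,0.3,0,3,1],[0,0,0,0.3,0,3,1],[0,0,0,0.3,0,3,1],[0,0,0,0.3,0,3,1],[0,0,0,0.3,0,3,1]]]}}

```text
clock: 3.88
eef_pos: [451.1, 304.9, 10.8]
eef_rot: [0.125, 0.992, 0.0, 0.001]
wrist_force: [-1.9, -0.8, 6.3]
opening: 23.6
grasp_force: 59.8
```

```bash
python3 -c "
from h import *
rel(452,304,130,165.6)"
```

```text
row [0.  0.1 0.1] [ -0.12  -0.06 -11.92] t 3.88 tcp [451.1 304.9  10.8] yaw 165.7 F [-1.9 -0.8  6.3] op 23.6
```

Request:
{"api": "arm_command", "payload": {"plan": [[[0,0,0,0,0,-1,1],[0,0,0,0,0,-2.5,1],[0,0,0,0,0,-5,1],[0,0,0,0,0,-8,1],[0,0,0,0,0,-11,1],[0,0,0,0,0,-12,1],[0,0,0,0,0,-12,1],[0,0,0,0,0,-12,1]]]}}

```text
clock: 4.55
eef_pos: [450.6, 304.7, 130.0]
eef_rot: [0.125, 0.992, 0.0, 0.0]
wrist_force: [-0.5, 0.2, -2.6]
opening: 23.3
grasp_force: 59.1
```

```bash
python3 -c "
from h import *
S=cap('scene');save(S,'s2')
b=np.array([611.3,-34]);u=np.array([.9925,.122])
# refine press: bed edge check with green/gray in scene
rel(*(b-160*u),130,187)
print(b-160*u)"
```

```text
row [ -0.   -0.1 -21.3] [ -9.1  -34.61  -0.08] t 4.6 tcp [449.8 304.3 128.9] yaw 165.7 F [-1.1  0.1 -2. ] op 23.3
[452.5  -53.52]
```

Request:
{"api": "arm_command", "payload": {"plan": [[[0,0,-3,-1,-3,0,1],[0,0,-6,-2.2,-7,0,1],[0,0,-9,-3.3,-11,0,1],[0,0,-12,-4.3,-15,0,1],[0,0,-15,-5.4,-19,0,1],[0,0,-18,-6.5,-23,0,1],[0,0,-21,-7.5,-27,0,1],[0,0,-21.3,-8.5,-31,0,1]]]}}

```text
clock: 5.27
eef_pos: [454.6, -18.4, 128.3]
eef_rot: [-0.063, 0.998, 0.0, -0.001]
wrist_force: [0.4, 0.6, 0.4]
opening: 23.5
grasp_force: 59.3
```

Request:
{"api": "arm_command", "payload": {"plan": [[[0,0,0,-0.5,-2.5,0,1],[0,0,0,-0.8,-3.5,0,1],[0,0,0,-0.8,-3.5,0,1],[0,0,0,-0.8,-3.5,0,1],[0,0,0,-0.8,-3.5,0,1]]]}}

```text
clock: 5.68
eef_pos: [467.5, -49.2, 129.0]
eef_rot: [-0.061, 0.998, 0.001, -0.001]
wrist_force: [-0.5, 0.5, -1.7]
opening: 23.6
grasp_force: 59.3
```

```bash
python3 -c "
from h import *
S=cap('wrist');save(S,'w3')
rel(452.5,-53.5,130,187)"
```

```text
row [ 0.1 -0.1  0.1] [ 1.56 -0.25 -0.08] t 5.73 tcp [467.6 -49.1 129.2] yaw -172.9 F [ 0.7 -0.3 -1.4] op 23.3
```

View pics/w3.png

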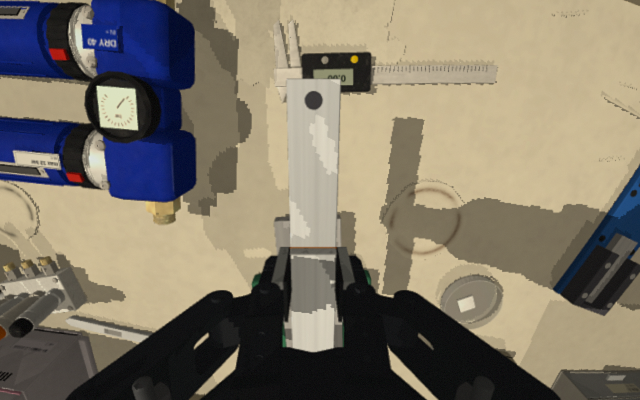

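The held coupon's near end is at (315,78) and its seam at (315,247). The bed's front corners show behind it at about (275,214) and (355,214).

```bash
python3 - <<'E'
from h import *
W=cap('wrist'); z=manip.get_state()["eef_pos"][2]
p=W["pixels"]; 
g=cv2.cvtColor(p,cv2.COLOR_RGB2GRAY).astype(int)
for r in (226,234): print(r,g[r,262:290],g[r,338:372])
for c in (281,284,346): print(c,g[205:228,c])
N,Sm=onplane(W,[[314.5,78]],z+5.2)[0],onplane(W,[[315,247]],z+13.2)[0]; print("near",N,"seam",Sm,np.linalg.norm(N-Sm))
E
```

```text
226 [169 168 168 169 169 169 170 169 170 169 169 155 144 141 143 143 145 147
 145 143 142 149 156 157 157 156 152 146] [163 164 128 108 111 111 111 111 112 110 110 110 111 110 109 116 169 191
 192 191 191 192 191 191 190 190 191 189 189 191 191 191 190 191]
234 [170 171 170 172 172 171 171 171 171 171 171 170 156 142 141 142 143 145
 145 145 143 142 141 139 138 138 138 142] [162 166 134 110 110 110 110 110 110 110 110 110 111 110 109 109 115 169
 187 187 186 185 185 185 186 185 188 187 189 189 190 190 189 188]
281 [168 169 170 169 170 171 171 169 169 170 160 116  74  74  75  96 141 144
 143 143 142 143 144]
284 [169 169 170 169 170 171 171 170 168 169 161 116  78  76  75  95 145 157
 158 157 157 156 148]
346 [189 188 188 187 187 177 120 109 109 112 112 112 111 111 112 112 112 111
 111 111 111 112 111]
near [372.03205225 -61.58389512 134.64159545] seam [452.02715916 -51.26685107 142.64159545] 81.05343008120929
```

```bash
python3 - <<'E'
from h import *
W=cap('wrist')
a=onplane(W,[[273,226],[353.6,226],[274,234],[354.5,234],[282,220]],25)[:,:2]; print(a.round(1))
m1=(a[0]+a[1])/2;m2=(a[2]+a[3])/2;print(m1,m2,np.linalg.norm(a[0]-a[1]))
for q in (R.from_euler('z',0),):
  e=a[0]-a[1]; print("edge dir", np.degrees(np.arctan2(e[1],e[0])))
S=cap("scene");D=cap("side")
# bed front centre prediction from axis with yaw 7
for yaw in(5.5,7,8.5):
    u=np.array([np.cos(np.radians(yaw)),np.sin(np.radians(yaw))]); f=np.array([611.3,-34])-130*u; n=np.array([-u[1],u[0]]); print(yaw,f, "m1 off axis",np.dot(m1-f,n),"x",np.dot(a[4]-f,u))
E
```

```text
[[494.9 -85.5]
 [485.4  -9.1]
 [503.1 -83.8]
 [493.5  -6.8]
 [487.7 -77.5]]
[490.13165504 -47.26600862] [498.31276899 -45.31494627] 76.98089669246458
edge dir -82.88227983036336
5.5 [481.89849421 -46.45994783] m1 off axis -1.5914633452718088 x 2.7918154390131225
7 [482.26900029 -49.84301464] m1 off axis 1.5995808367292066 x 2.0130338020968934
8.5 [482.72793776 -53.21522345] m1 off axis 4.7895287459255735 x 1.3219680387210198
```

```bash
python3 - <<'E'
from h import *
S=cap('scene')
for a,b in(((377.3,228.7),(337.6,207)),((362.2,240),(327.3,220.2))):
    P=onplane(S,[a,b],25)[:,:2];d=P[1]-P[0];print(P.round(1),np.degrees(np.arctan2(d[1],d[0])))
x=cv2.resize(S["pixels"][185:250,295:395,::-1],None,fx=8,fy=8,interpolation=cv2.INTER_CUBIC); cv2.imwrite('pics/z2.png',x)
E
```

```text
[[486.7 -83.2]
 [624.2 -61.8]] 8.859460039407438
[[480.6 -22.4]
 [598.5  -2.8]] 9.422945283028172
```

View pics/z2.png

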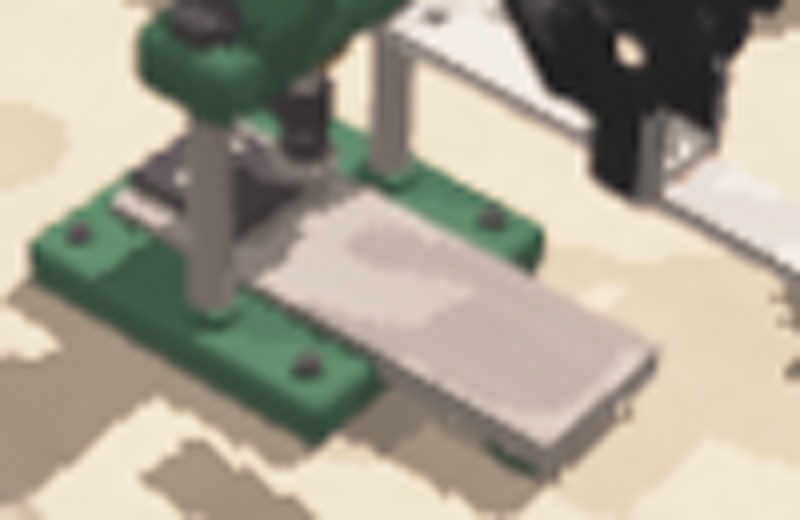

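Bed top is clear here: front corners (376.9,228.7) and (363.1,241.2), sides giving yaw ≈ 9°. I take the press axis at about (611.5,-33), yaw 9°.

Request:
{"api": "arm_command", "payload": {"plan": [[[0,0,-1.9,-0.5,-0.6,3,1],[0,0,-1.9,-0.5,-0.6,6,1],[0,0,-1.9,-0.5,-0.6,9,1],[0,0,-1.9,-0.5,-0.6,9.5,1],[0,0,-1.9,-0.5,-0.6,9.6,1],[0,0,-1.9,-1.8,-0.6,9.6,1],[0,0,-1.9,-3,-0.5,9.6,1],[0,0,-1.9,-3.5,-0.5,9.6,1]]]}}

```text
clock: 6.65
eef_pos: [506.6, -51.4, 35.9]
eef_rot: [-0.078, 0.997, -0.001, 0.002]
wrist_force: [0.3, -0.5, -0.2]
opening: 23.6
grasp_force: 59.3
```

```bash
python3 -c "
from h import *
rel(502.8,-50.2,28.2,189)"
```

```text
row [-0.1  0.2 -0.1] [0.36 0.17 0.77] t 6.65 tcp [506.6 -51.4  35.9] yaw -171.1 F [ 0.3 -0.5 -0.2] op 23.6
```

Request:
{"api": "arm_command", "payload": {"plan": [[[0,0,0,0.2,0.1,0.3,1],[0,0,0,0.3,0.2,0.6,1],[0,0,0,0.3,0.2,0.6,1],[0,0,0,0.3,0.2,0.7,1],[0,0,0,0.3,0.2,0.7,1]]]}}

```text
clock: 7.07
eef_pos: [499.7, -49.5, 27.8]
eef_rot: [-0.077, 0.997, 0.0, -0.0]
wrist_force: [-3.9, 2.3, 13.6]
opening: 23.5
grasp_force: 61.1
```

Request:
{"api": "arm_command", "payload": {"plan": [[[0,0,0,0,0,-0.1,0.2],[0,0,0,0,0,-0.1,-0.2],[0,0,0,0,0,-0.1,-0.2],[0,0,0,0,0,-2,-0.2],[0,0,0,2,0,-5,-0.2],[0,0,0,5,0,-8,-0.2],[0,0,0,8,0,-10,-0.2],[0,0,0,10,0,-12,-0.2]]]}}

```text
clock: 7.73
eef_pos: [399.0, -65.0, 147.6]
eef_rot: [-0.078, 0.997, 0.0, -0.001]
wrist_force: [1.0, 0.1, 0.5]
opening: 51.1
grasp_force: 0.0
```

Request:
{"api": "arm_command", "payload": {"plan": [[[0,0,0,2,0,0,-0.2],[0,0,0,3,0,0,-0.2],[0,0,0,3,0,0,-0.2]]]}}

```text
clock: 7.98
eef_pos: [370.3, -69.7, 146.7]
eef_rot: [-0.077, 0.997, 0.0, -0.0]
wrist_force: [0.9, 0.2, 0.6]
opening: 51.3
grasp_force: 0.0
```

```bash
python3 -c "
from h import *
S=cap('wrist');save(S,'w4')
rel(502.5,-50.2,130,189)"
```

```text
row [ 0.  -0.  -0.2] [-13.23  -0.07   1.67] t 8.03 tcp [371.7 -69.9 146.7] yaw -171.2 F [-0.7 -0.3  0. ] op 51.3
```

View pics/w4.png

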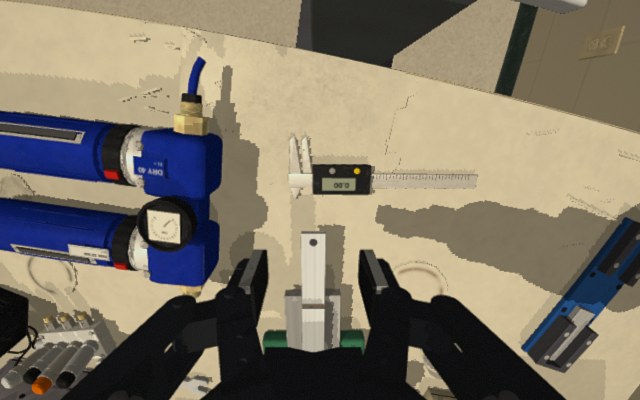

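The coupon rests on the bed with its near end at (313,233) and seam at (313,305). The bed front corners are at (286,291) and (341,291), so it looks well centred.

```bash
python3 - <<'E'
from h import *
W=cap('wrist'); p=W["pixels"]; g=cv2.cvtColor(p,cv2.COLOR_RGB2GRAY).astype(int)
for r in (245,275,296,300,318): print(r,g[r,280:348])
print(g[226:240,308],g[284:310,308],g[284:300,292])
E
```

```text
245 [175 176 186 196 199 198 200 199 198 198 197 184 174 173 175 175 175 177
 176 177 177 188 204 210 209 206 207 208 208 210 212 209 193 187 197 205
 212 215 216 214 210 210 210 213 212 167 122 114 114 116 116 115 115 114
 114 114 114 113 113 114 115 114 116 139 184 198 198 197]
275 [176 174 173 175 175 174 175 174 174 176 175 175 176 175 173 175 175 175
 176 174 173 168 192 211 210 207 206 211 212 212 212 210 211 210 206 205
 209 212 213 212 211 211 212 212 208 139  91  90  91  90  92  91  92  91
  93 101 110 114 115 114 116 114 120 183 197 196 196 197]
296 [176 176 176 176 167 150 143 145 148 148 146 145 153 162 162 161 150 143
 146 146 145 143 184 209 200 200 207 211 212 213 212 214 213 211 206 203
 208 211 213 211 213 213 213 211 176 122 103 104 111 158 178 180 175 172
 170 169 168 170 172 174 160 113 110 112 113 112 113 114]
300 [177 176 177 176 170 153 144 145 148 149 148 145 147 148 155 161 154 147
 146 146 145 147 168 183 180 179 180 182 182 182 183 183 182 181 177 176
 179 181 181 180 182 181 191 204 161 100  78  82  86  99 106 127 129 128
 155 166 167 169 172 172 159 121 111 112 112 113 112 111]
318 [176 177 175 176 176 171 154 143 144 146 150 149 146 144 142 141 140 141
 142 144 144 135 177 209 209 206 206 209 209 208 210 212 212 211 204 208
 212 216 215 212 212 210 212 211 169 104  75  76  78  77  79  79  82 134
 140 140 138 141 149 167 113  92  92  92  92  92  93  93]
[174 176 173 146  97 101 145 209 210 209 207 209 209 209] [211 212 212 212 211 211 212 211 211 211 212 212 212 199 186 183 182 183
 158 111  94  93  96 132 206 211] [172 175 177 174 129  77  75  78  80  78  88 134 153 155 155 154]
```

```bash
python3 - <<'E'
from h import *
W=cap('wrist')
B=onplane(W,[[284.7,296],[340.7,296],[285.9,318],[339.7,318]],25)[:,:2]
C=onplane(W,[[301.2,245],[325.2,245],[301.5,290],[324.5,290]],33)[:,:2]
U=onplane(W,[[301.7,318],[324.3,318]],41)[:,:2]
for n,a in("bed",B),("low",C): 
    m=(a[0]+a[1])/2,(a[2]+a[3])/2; d=m[1]-m[0]; print(n,m,np.linalg.norm(a[0]-a[1]),np.degrees(np.arctan2(d[1],d[0])))
print("up",U.mean(0),np.linalg.norm(U[0]-U[1]))
N=onplane(W,[[313.3,232.3]],33)[0];S=onplane(W,[[313,307.5]],41)[0];print("near",N,"seam",S,"yaw",np.degrees(np.arctan2((S-N)[1],(S-N)[0])))
F=onplane(W,[[292,294.8],[313,294.8]],25); print("front",F)
u=np.array([np.cos(np.radians(9)),np.sin(np.radians(9))]);n=np.array([-u[1],u[0]]);b=np.array([611.5,-33])
for q in (B[:2].mean(0),B[2:].mean(0),C[:2].mean(0),U.mean(0),N[:2],S[:2],F[1,:2]): print(np.round([(q-b)@u,(q-b)@n],1))
rel(N[0]+10*u[0],N[1]+10*u[1],27,189)
E
```

```text
bed (array([486.37858069, -53.721096  ]), array([516.68358505, -48.87751948])) 62.93021314258601 9.080646175273506
low (array([419.27444434, -63.65926824]), array([472.70276127, -55.51280726])) 24.340415115828517 8.6693789198299
up [502.94091151 -50.78365448] 24.663184362914446
near [405.35178542 -65.73756356  33.        ] seam [489.08964392 -52.94852182  41.        ] yaw 8.683518139221826
front [[488.35126446 -76.90660611  25.        ]
 [484.67040212 -53.64369895  25.        ]]
[-126.8   -0.9]
[-96.1  -0.8]
[-194.7   -0.2]
[-110.    -0.6]
[-2.087e+02 -1.000e-01]
[-124.    -0.6]
[-128.5   -0.5]
row [ 0.   0.  -0.1] [-4.28 -0.09 11.95] t 8.13 tcp [372.8 -69.9 146.5] yaw -171.1 F [0.1 0.1 0.6] op 51.1
```

Request:
{"api": "arm_command", "payload": {"plan": [[[0,0,0,-3,-0.1,3,-0.2],[0,0,0,-4.3,-0.1,7,-0.2],[0,0,0,-4.3,-0.1,10,-0.2],[0,0,0,-4.3,-0.1,11.9,-0.2],[0,0,0,-4.3,-0.1,11.9,-0.2],[0,0,0,-4.3,-0.1,11.9,-0.2]]]}}

```text
clock: 8.63
eef_pos: [414.3, -63.6, 26.9]
eef_rot: [-0.078, 0.997, 0.001, -0.001]
wrist_force: [0.4, -0.4, 0.1]
opening: 51.5
grasp_force: 0.0
```

```bash
python3 -c "
from h import *
rel(415.2,-64.2,27,188.8)"
```

```text
row [ 0.1 -0.2  0.1] [-0.08 -0.07 -0.01] t 8.63 tcp [414.3 -63.6  26.9] yaw -171.1 F [ 0.4 -0.4  0.1] op 51.5
```

Request:
{"api": "arm_command", "payload": {"plan": [[[0,0,0,0,0,0,0.3],[0,0,0,0,0,0,1],[0,0,0,0,0,0,1],[0,0,0,0,0,0,1],[0,0,0,0,0,0,1],[0,0,0,0,0,0,1]]]}}

```text
clock: 9.13
eef_pos: [415.6, -64.4, 28.5]
eef_rot: [-0.077, 0.997, -0.0, 0.001]
wrist_force: [1.3, 0.8, 1.0]
opening: 22.1
grasp_force: 58.8
```

```bash
python3 -c "
from h import *
import math
print(manip.get_state()['ft_torque'])
rel(414.3+110*math.cos(math.radians(9)),-63.6+110*math.sin(math.radians(9)),27,189)"
```

```text
[ 0.02428367 -0.44711348 -0.04923464]
row [-0.   0.1 -0.1] [-10.89   0.12   0.17] t 9.13 tcp [415.6 -64.4  28.5] yaw -171.1 F [1.3 0.8 1. ] op 22.1
```

Request:
{"api": "arm_command", "payload": {"plan": [[[0,0,0,-1,0,0,1],[0,0,0,-2.5,0,0,1],[0,0,0,-4,0,0,1],[0,0,0,-5.5,0,0,1],[0,0,0,-7,0,0,1],[0,0,0,-8.5,0,0,1],[0,0,0,-9.5,0,0,1],[0,0,0,-9.5,0,0,1]]]}}

```text
clock: 9.8
eef_pos: [511.2, -49.3, 28.1]
eef_rot: [-0.078, 0.997, -0.0, 0.001]
wrist_force: [2.6, 0.6, 2.9]
opening: 22.0
grasp_force: 71.2
```

```bash
python3 - <<'E'
from h import *
W=cap('wrist'); save(W,'w5'); s=manip.get_state(); print(s["wrist_force"],s["ft_torque"])
rel(*(np.array([613.1,-33.6])-88*np.array([.988,.156])),27,189)
cv2.imwrite('pics/z3.png',cv2.resize(W["pixels"][150:400,160:480,::-1],None,fx=2.4,fy=2.4))
E
```

```text
[2.63049291 0.40981989 2.91635666] [ 0.10807008 -0.96366689 -0.0618067 ]
row [-0.   0.1 -0.1] [-1.57 -0.04  0.11] t 9.85 tcp [510.6 -49.3  28.1] yaw -171.1 F [2.6 0.4 2.9] op 22.2
```

View pics/z3.png

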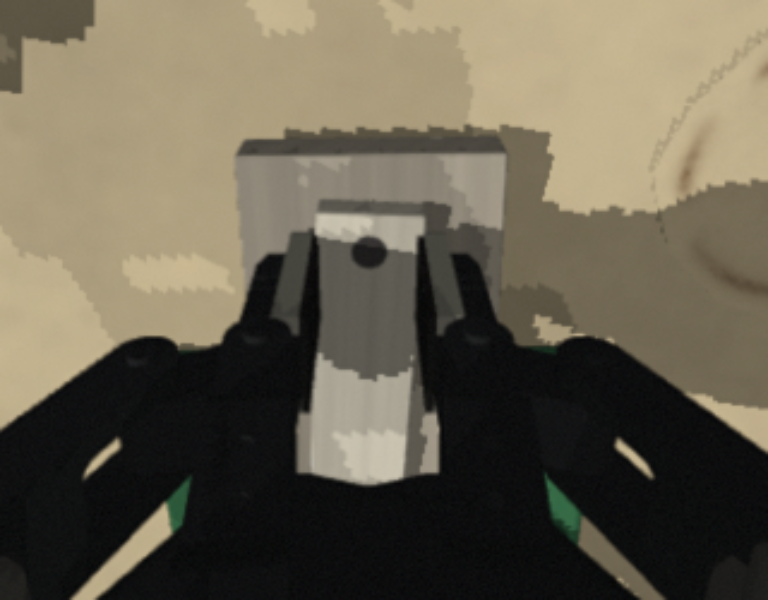

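The near end is held between the fingers on the bed, centred, with about 16 mm still to go. I creep the rest, watching the force.

Request:
{"api": "arm_command", "payload": {"plan": [[[0,0,0,-0.3,0,0,1],[0,0,0,-0.6,0,0,1],[0,0,0,-0.8,0,0,1],[0,0,0,-1,0,0,1],[0,0,0,-1.2,0,0,1],[0,0,0,-1.2,0,0,1]]]}}

```text
clock: 10.35
eef_pos: [520.6, -47.6, 27.8]
eef_rot: [-0.077, 0.997, 0.0, 0.0]
wrist_force: [-1.8, -0.3, 4.6]
opening: 22.1
grasp_force: 71.3
```

Request:
{"api": "arm_command", "payload": {"plan": [[[0,0,0,-0.1,0,0,1],[0,0,0,-0.2,0,0,1],[0,0,0,-0.2,0,0,1]]]}}

```text
clock: 10.6
eef_pos: [522.5, -47.3, 27.9]
eef_rot: [-0.078, 0.997, 0.0, 0.0]
wrist_force: [-2.7, -0.5, 4.0]
opening: 22.1
grasp_force: 71.3
```

Request:
{"api": "arm_command", "payload": {"plan": [[[0,0,0,-0.1,0,0,1],[0,0,0,-0.2,0,0,1],[0,0,0,-0.2,0,0,1]]]}}

```text
clock: 10.85
eef_pos: [524.6, -47.0, 27.9]
eef_rot: [-0.078, 0.997, 0.0, 0.0]
wrist_force: [-3.5, -0.8, 4.2]
opening: 22.1
grasp_force: 71.3
```

Request:
{"api": "arm_command", "payload": {"plan": [[[0,0,0,-0.1,0,0,1],[0,0,0,-0.2,0,0,1],[0,0,0,-0.2,0,0,1]]]}}

```text
clock: 11.1
eef_pos: [526.6, -46.7, 27.9]
eef_rot: [-0.078, 0.997, 0.0, 0.0]
wrist_force: [-2.9, 0.2, 3.3]
opening: 22.0
grasp_force: 71.3
```

Request:
{"api": "arm_command", "payload": {"plan": [[[0,0,0,-0.1,0,0,1],[0,0,0,-0.1,0,0,1],[0,0,0,-0.1,0,0,1]]]}}

```text
clock: 11.35
eef_pos: [527.5, -46.5, 27.9]
eef_rot: [-0.078, 0.997, -0.0, 0.0]
wrist_force: [-2.0, -0.6, 4.5]
opening: 22.1
grasp_force: 71.3
```

Request:
{"api": "arm_command", "payload": {"plan": [[[0,0,0,-0.1,0,0,1],[0,0,0,-0.1,0,0,1],[0,0,0,-0.1,0,0,1]]]}}

```text
clock: 11.6
eef_pos: [528.5, -46.4, 27.9]
eef_rot: [-0.077, 0.997, -0.0, 0.0]
wrist_force: [-2.6, -0.1, 3.4]
opening: 22.5
grasp_force: 71.3
```

Request:
{"api": "arm_command", "payload": {"plan": [[[0,0,0,-0.1,0,0,1],[0,0,0,-0.2,0,0,1],[0,0,0,-0.2,0,0,1]]]}}

```text
clock: 11.85
eef_pos: [530.5, -46.0, 27.9]
eef_rot: [-0.078, 0.997, 0.0, 0.0]
wrist_force: [-2.8, -0.6, 3.2]
opening: 22.7
grasp_force: 71.3
```

Request:
{"api": "arm_command", "payload": {"plan": [[[0,0,0,-0.1,0,0,1],[0,0,0,-0.1,0,0,1],[0,0,0,-0.1,0,0,1]]]}}

```text
clock: 12.1
eef_pos: [531.5, -45.9, 27.9]
eef_rot: [-0.078, 0.997, 0.0, 0.0]
wrist_force: [-2.8, 0.7, 3.6]
opening: 21.9
grasp_force: 71.3
```

```bash
python3 - <<'E'
from h import *
W=cap('wrist'); g=cv2.cvtColor(W["pixels"],cv2.COLOR_RGB2GRAY).astype(int)
for c in (262,268,310,320): print(c,g[185:262,c])
E
```

```text
262 [137 135 137 136 136 136 137 138 135 136 136 135 134 136 135 135 135 135
 135 135 135 135 135 135 133 134 134 135 134 134 134 133 134 134 134 133
 135 133 134 134 134 134 133 134 133 135 134 133 134 133 134 134 133 134
 134 134 134 133 134 132 133 132 132 133 134 132 132 133 133 133 133 132
 131 133 134 133 136]
268 [135 134 134 135 136 136 135 136 135 136 137 136 138 136 136 138 137 138
 137 137 137 138 136 137 138 137 138 138 137 138 138 137 138 138 136 137
 138 137 136 136 137 137 138 138 138 137 137 137 138 137 138 138 137 137
 137 137 137 137 137 137 136 138 137 136 137 137 136 136 138 137 137 137
 128  96  51  19  13]
310 [131 131 130 131 132 131 131 130 131 132 130 130 131 130 131 130 129 130
 131 131 130 130 130 130 130 130 130 129 130 130 129 129 128 130 130 130
 130 129 130 129 130 132 131 130 131 130 131 127 107  85  84  85  86 104
 150 165 168 167 167 166 166 167 166 150  83  47  28  29  29  29  28  29
  30  28  28  41  70]
320 [132 132 132 132 133 132 132 132 132 132 132 133 132 132 131 132 132 131
 132 131 132 132 131 131 131 132 132 133 132 133 132 132 131 132 132 131
 131 131 132 132 132 132 131 131 131 131 133 122  84  87  77  72  73  86
 122 160 169 168 167 168 168 167 168 169 166 154 133  96  68  59  49  38
  51  71  83  92  91]
```

```bash
python3 - <<'E'
from h import *
W=cap('wrist'); g=cv2.cvtColor(W["pixels"],cv2.COLOR_RGB2GRAY).astype(int)
print(g[135:190,310]);d=np.diff(g[:230,310]);print([(i,d[i]) for i in np.argsort(-abs(d))[:8]])
u=np.array([.9877,.1564])
N=onplane(W,[[313.5,238.8]],33)[0]; print("near",N, "tcp-near",(manip.get_state()["eef_pos"]-N)[:2]@u)
for r in np.arange(165,190,4.): 
    F=onplane(W,[[313.5,r]],25)[0]; print(r,(N-F)[:2]@u)
E
```

```text
[155 154 154 156 155 155 155 157 155 156 156 157 155 156 155 154 155 154
 154 154 155 154 155 155 155 155 156 156 156 156 156 155 155 155 155 156
 145  88  76  69  72  70  79 109 127 132 131 131 132 132 132 131 130 132
 131]
[(np.int64(171), np.int64(-57)), (np.int64(177), np.int64(30)), (np.int64(178), np.int64(18)), (np.int64(21), np.int64(-17)), (np.int64(172), np.int64(-12)), (np.int64(73), np.int64(12)), (np.int64(103), np.int64(-11)), (np.int64(170), np.int64(-11))]
near [515.28557268 -49.41257634  33.        ] tcp-near 16.526364335751417
165.0 38.62127913197895
169.0 36.50133416290128
173.0 34.36294124493741
177.0 32.20572356725702
181.0 30.029295683122623
185.0 27.833263187899387
189.0 25.617222384896387
```

Request:
{"api": "arm_command", "payload": {"plan": [[[0,0,0,-0.1,0,0,1],[0,0,0,-0.2,0,0,1],[0,0,0,-0.3,0,0,1],[0,0,0,-0.3,0,0,1]]]}}

```text
clock: 12.53
eef_pos: [532.0, -45.6, 27.4]
eef_rot: [-0.077, 0.997, -0.0, -0.002]
wrist_force: [-9.2, -2.4, 6.8]
opening: 22.4
grasp_force: 71.6
```

```bash
python3 - <<'E'
from h import *
W=cap('wrist'); save(W,'w6'); g=cv2.cvtColor(W["pixels"],cv2.COLOR_RGB2GRAY).astype(int)
print(g[160:190,310],g[225:245,310])
E
```

```text
[156 156 157 156 156 155 155 154 155 155 146  92  77  70  71  70  78 110
 127 131 132 131 130 130 130 131 131 130 130 131] [129 130 129 130 130 129 129 125 100  84  85  85  88 110 157 167 166 167
 166 167]
```

Contact with the step: the force rose to 9 N and the TCP stopped, and the near end sits about 32 mm behind the front edge (32.5 expected). Release and go to a tilted view of the foot.

Request:
{"api": "arm_command", "payload": {"plan": [[[0,0,0,0,0,0,0.3],[0,0,0,0,0,0,-0.2],[0,0,0,0,0,0,-0.2],[0,0,0,0,0,-1.5,-0.2],[0,0,0,0.5,0,-4,-0.2],[0,0,0,1.3,0,-7,-0.2],[0,0,0,1.3,0,-8.2,-0.2],[0,0,0,1.3,0,-8.2,-0.2]]]}}

```text
clock: 13.25
eef_pos: [523.7, -47.9, 113.0]
eef_rot: [-0.078, 0.997, -0.001, 0.003]
wrist_force: [0.8, -0.4, 0.0]
opening: 51.2
grasp_force: 0.0
```

Request:
{"api": "arm_command", "payload": {"plan": [[[0,-51,0,0,0,0,-0.2],[0,-51,0,0,0,0,-0.2],[0,-51,0,0,0,0,-0.2],[0,-51,0,0,0,0,-0.2],[0,-51,0,0,0,0,-0.2],[0,-51,0,0,0,0,-0.2],[0,-51,0,0,0,0,-0.2],[0,-51,0,0,0,0,-0.2]]]}}

```text
clock: 13.92
eef_pos: [523.0, -48.2, 108.2]
eef_rot: [-0.07, 0.91, 0.032, 0.408]
wrist_force: [1.8, -1.8, -1.7]
opening: 51.3
grasp_force: 0.0
```

```bash
python3 - <<'E'
from h import *
W=cap('wrist'); save(W,'w7'); print(W["eye"],rot(W)[:,2])
P=np.array([[613.1,-33.6,41],[613.1,-33.6,53],[613.1,-33.6,170]]); print(proj(W,P))
E
```

```text
[363.97095676 -74.30630309 141.80000881] [ 0.90797705  0.14218588 -0.39415841]
[[314.56776788 211.39357306]
 [314.61377396 223.09033555]
 [315.13224263 360.85870958]]
```

View pics/w7.png

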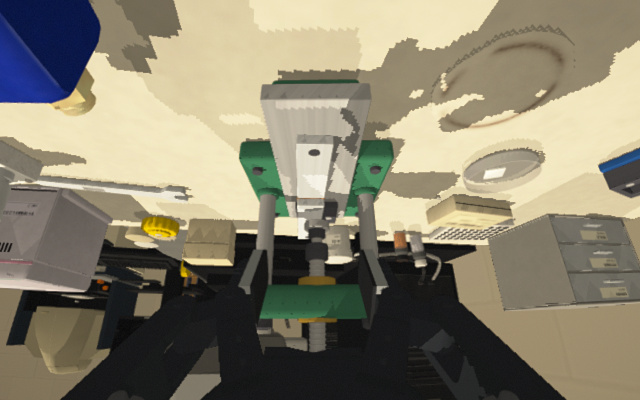

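The view is inverted (up = toward the robot). The foot and screw show at (316,225–260), the lap at about (315,205–215), and the beam at row 300. The coupon lies straight and centred on the bed.

```bash
python3 - <<'E'
from h import *
W=cap('wrist'); p=W["pixels"].astype(int); g=p.mean(2).round().astype(int)
b=np.array([613.1,-33.6]);u=np.array([.9877,.1564])
for x,z in((-97.5,33),(-12.5,33),(-12.5,41),(0,41),(97.5,41),(-12,45),(-12,50),(-12,55),(-12,41),(12,50)): print(x,z,proj(W,[[*(b+x*u),z]]).round(1))
print("rows 196-266, cols 296..338 step2")
for r in range(196,266): print(r,*g[r,296:340:2])
E
```

```text
-97.5 33 [[315.5 145.6]]
-12.5 33 [[314.9 198.2]]
-12.5 41 [[315.  206.1]]
0 41 [[314.9 211.1]]
97.5 41 [[314.6 238.8]]
-12 45 [[315.  210.3]]
-12 50 [[315.  215.4]]
-12 55 [[315.  220.5]]
-12 41 [[315.  206.3]]
12 50 [[314.9 223.9]]
rows 196-266, cols 296..338 step2
196 98 193 214 212 215 215 216 214 211 217 218 220 219 225 175 121 123 122 125 125 124 123
197 86 160 178 176 179 179 177 176 175 202 205 207 206 229 169 116 123 114 122 118 125 125
198 91 137 137 137 130 122 120 125 126 131 130 129 120 128 109 94 115 93 110 96 123 124
199 92 141 140 142 141 127 141 141 142 143 141 143 138 143 112 90 93 90 94 92 115 123
200 90 142 143 145 143 129 146 144 146 147 141 147 147 146 113 86 85 85 87 88 108 122
201 77 142 145 145 135 130 145 148 148 147 145 150 138 142 106 62 55 56 56 56 63 109
202 66 139 147 147 129 130 140 149 149 145 148 149 132 143 103 44 46 47 46 45 44 104
203 65 139 148 147 135 131 144 149 150 146 150 143 132 143 104 44 46 47 46 48 44 104
204 69 159 168 165 165 155 164 163 159 161 162 159 150 148 107 45 46 45 44 46 45 104
205 67 201 216 210 211 207 209 208 199 202 199 193
[... 4219 characters left out ...]
231 229
257 17 14 17 17 18 38 43 46 44 45 47 48 46 46 43 36 132 236 232 233 232 230
258 19 16 17 18 16 35 42 42 50 52 58 59 55 48 39 35 133 235 232 231 231 230
259 17 17 15 17 19 33 40 53 75 79 90 92 81 71 47 45 151 234 232 231 229 229
260 14 15 15 18 19 26 37 77 98 104 107 105 102 96 70 96 204 235 233 232 231 229
261 17 17 16 18 15 19 35 87 101 106 105 104 102 100 83 148 233 234 233 232 231 229
262 20 16 16 19 20 15 21 82 99 104 104 103 102 100 77 133 197 209 206 206 203 200
263 19 17 16 18 17 18 15 77 98 103 102 102 100 99 58 42 63 69 68 66 65 66
264 16 16 18 19 19 19 16 78 98 102 104 104 97 99 61 14 9 11 12 8 11 9
265 17 20 16 16 15 14 19 87 101 104 109 108 104 100 74 15 18 14 15 13 18 17
```

Reading the columns: the lap's front top edge is at row ≈204.6 and the foot's lower edge at row ≈218.5, at about 1.02 px/mm. That puts the foot about 13 mm above the lap, i.e. ≈1.65 turns, inside the stated range. Next I look at the knob from above.

```bash
python3 - <<'E'
from h import *
rel(500,-52,250,189); rel(590,-37,290,189)
E
```

```text
row [ 0.2 48.  -0.4] [ -9.24   0.05 -11.33] t 14.02 tcp [522.  -48.4 105.5] yaw -171.6 F [-0.4 -0.6 -0.5] op 51.3
row [ 0.2 48.  -0.4] [-18.32   0.18  -7.23] t 14.02 tcp [522.  -48.4 105.5] yaw -171.6 F [-0.4 -0.6 -0.5] op 51.3
```

Request:
{"api": "arm_command", "payload": {"plan": [[[0,7,0,-2.5,0,-3,-0.2],[0,14,0,-5,0,-6,-0.2],[0,21,0,-7,0,-9,-0.2],[0,28,0,-9.2,0,-11.3,-0.2],[0,35,0,-12,0,-10.2,-0.2],[0,42,0,-15,0,-8.8,-0.2],[0,48,0,-18.3,0.2,-7.2,-0.2],[0,48,0,-18.3,0.2,-7.2,-0.2]]]}}

```text
clock: 14.68
eef_pos: [567.8, -44.0, 259.0]
eef_rot: [-0.074, 0.986, 0.015, 0.148]
wrist_force: [1.7, -1.2, 0.7]
opening: 51.2
grasp_force: 0.0
```

```bash
cat > knob.py <<'E'
from h import *
W=cap('wrist'); p=W["pixels"].astype(int)
def big(m):
    n,l,s,ce=cv2.connectedComponentsWithStats(m.astype(np.uint8)); k=1+s[1:,4].argmax(); return s[k],ce[k],l==k
m=(p[...,0]>100)&(p[...,1]<70)&(p[...,2]<70); m[330:]=0
s,c,l=big(m); print("red",s,c)
print("expect wheel", proj(W,[[613,-33.6,170],[613,-33.6,178]]).round(1),"eye",np.array(W["eye"]).round(1))
E
python3 - <<'E'
exec(open('knob.py').read())
rel(590,-37,290,189)
g=p.mean(2).astype(int)
x,y=proj(W,[[613,-33.6,170]])[0].astype(int)
for r in range(y-60,min(y+70,399),4): print(r,*g[r,x-60:x+64:4])
E
```

```text
red [315 246  17  31 320] [322.065625 263.484375]
expect wheel [[317.3 224.2]
 [317.4 229.9]] eye [449.1 -64.1 371.1]
row [ 0.2 17.3 -0.3] [-2.15  0.57 -1.79] t 14.73 tcp [575.8 -44.8 266.5] yaw -171.3 F [ 4.8 -0.1  5.3] op 51.0
164 211 213 214 204 115 101 83 87 96 144 129 69 142 98 38 41 42 104 38 107 120 60 61 72 80 84 94 130 129 130 129
168 213 214 212 203 120 94 80 92 97 115 187 92 142 109 33 33 32 114 50 107 121 58 60 66 81 83 82 131 130 129 129
172 213 214 212 213 114 88 79 96 97 91 175 107 169 74 39 40 38 39 50 108 120 59 62 61 78 82 82 130 133 125 129
176 211 206 165 164 87 58 55 65 60 55 83 56 82 42 43 44 45 46 45 45 45 40 41 40 39 40 42 44 42 39 125
180 214 49 49 47 45 48 47 51 49 49 48 45 49 49 50 49 50 50 42 52 41 42 41 40 40 43 49 49 48 43 59
184 159 54 55 55 56 56 58 58 58 59 57 60 61 59 60 62 62 59 44 41 45 44 43 44 44 44 45 66 45 43 42
188 87 81 79 79 81 80 81 79 79 79 81 80 79 77 78 79 58 45 44 47 49 51 49 51 52 51 42 44 51 52 52
192 93 86 82 83 84 95 84 84 82 82 82 83 80 83 84 67 66 60 43 53 57 55 56 55 49 45 44 44 45 92 75
196 126 82 84 56 55 82 90 83 82 82 81 81 8
[... 1904 characters left out ...]
 26 17 14 67 77 77
268 18 17 16 26 37 71 91 95 107 111 110 108 109 107 109 68 77 71 47 216 216 216 214 127 83 27 18 17 19 78 76
272 18 17 18 14 9 10 11 10 13 11 9 13 12 26 37 63 79 83 75 201 202 176 109 108 109 80 19 14 15 77 75
276 17 19 16 9 13 13 10 13 13 10 10 10 17 14 8 12 50 57 11 10 12 11 8 20 33 49 12 13 15 56 75
280 14 18 17 12 13 11 12 10 10 9 14 14 14 12 13 10 10 12 11 9 14 16 10 12 15 13 18 18 14 19 77
284 17 16 19 11 8 13 12 12 12 11 11 14 8 12 9 13 15 12 11 10 10 10 11 8 11 8 14 15 18 16 75
288 17 16 16 12 14 14 11 12 12 10 17 14 12 14 14 12 15 12 14 12 14 12 8 14 13 9 18 18 12 21 90
292 19 17 20 20 24 23 25 25 23 23 16 14 16 14 14 10 11 15 11 7 12 12 13 11 16 12 26 17 16 20 91
```

```bash
cat >> knob.py <<'E'
g=p.mean(2)
import sys
hx=proj(W,[[613,-33.6,172]])[0]
win=np.zeros_like(m); a,b_=hx.astype(int); win[b_-9:b_+9,a-12:a+12]=1
s2,c2,_=big((g>140)&win); print("hub",s2,c2)
np.save("last.npy",np.r_[W["eye"],ray(W,[c2])[0],ray(W,[c])[0]])
E
python3 knob.py; cp last.npy v1.npy; python3 -c "
from h import *
rel(590,-37,290,189)"
```

```text
red [318 233  16  31 303] [324.36633663 249.98679868]
expect wheel [[319.7 212.1]
 [319.9 217.5]] eye [456.5 -64.9 378. ]
hub [314 211  16  11 146] [321.5        216.38356164]
row [ 0.2 17.6 -0.2] [-2.34  0.55 -2.08] t 14.78 tcp [575.  -44.8 263. ] yaw -171.3 F [ 2.4 -0.8 -0.8] op 51.2
```

Request:
{"api": "arm_command", "payload": {"plan": [[[0,7,0,-1,0.3,-1,-0.2],[0,14,0,-2,0.5,-2,-0.2],[0,17.6,0,-2.3,0.5,-2,-0.2],[0,17.6,0,-2.3,0.5,-2,-0.2],[0,17.6,0,-2.3,0.5,-2,-0.2],[0,17.6,0,-2.3,0.5,-2,-0.2]]]}}

```text
clock: 15.28
eef_pos: [582.5, -37.1, 280.7]
eef_rot: [-0.076, 0.997, 0.005, -0.003]
wrist_force: [-0.3, 0.1, 0.3]
opening: 51.2
grasp_force: 0.0
```

```bash
python3 knob.py; cp last.npy v2.npy; python3 - <<'E'
from h import *
a,b=np.load('v1.npy'),np.load('v2.npy')
for i in(3,6):
    t=np.linalg.lstsq(np.c_[a[i:i+3],-b[i:i+3]],b[:3]-a[:3],rcond=None)[0]
    p,q=a[:3]+t[0]*a[i:i+3],b[:3]+t[1]*b[i:i+3]; print((p+q)/2,np.linalg.norm(p-q))
W=cap('wrist');g=W["pixels"].mean(2).astype(int);rel(590,-37,290,189)
x,y=proj(W,[[613,-33.6,170]])[0].astype(int);print(x,y)
for r in range(y-44,min(y+56,399),3): print(r,*g[r,x-45:x+48:3])
E
```

```text
red [310 254  16  24 199] [316.57286432 268.94974874]
expect wheel [[312.1 232. ]
 [312.1 235.4]] eye [502.6 -52.  423.6]
hub [307 228  14  13 111] [314.17117117 233.96396396]
[611.1510519  -32.19569531 178.43550672] 0.5611919288673317
[641.57541389 -24.93594138 189.98600411] 0.22994430425484752
row [ 0.5 -0.3 -0.4] [-0.78 -0.06 -0.86] t 15.38 tcp [582.2 -37.5 281.5] yaw -171.4 F [ 0.1 -0.3  0.3] op 50.9
312 232
188 187 111 70 78 79 65 61 51 141 163 143 181 177 180 176 175 168 95 96 98 101 101 136 50 54 93 81 65 49 51 111
191 185 124 83 92 73 63 54 45 83 102 85 190 188 104 89 115 125 79 96 99 99 97 97 49 49 60 62 62 57 58 111
194 189 130 93 80 66 61 55 47 86 98 77 183 204 76 54 30 34 95 88 96 100 98 98 47 47 57 60 62 59 56 107
197 81 58 49 35 36 36 35 35 34 38 35 35 36 35 34 35 33 34 35 33 34 33 28 30 27 28 29 31 35 35 36
200 39 39 41 41 41 40 42 43 42 41 44 42 44 44 31 44 23 43 36 33 34 33 35 33 33 34 33 32 33 48 54
203 61 63 63 63 63 63 63 64 64 64 65 51 22 12 17 17 14 15 12 18 32 30 38 40 37 38 41 40 38 35 38
206 67 69 76 71 68 70 68 68 68 49 15 20 19 25 140 21 24 20 25 19 14 18 4
[... 2310 characters left out ...]
84 185 186 186 187 189 186 186 184 185 157 66 64 69 71 50 152 164 162 163 187 166 162 162 161 161 149
275 30 182 183 184 183 185 186 186 185 187 187 186 186 186 185 104 67 67 71 97 164 163 163 165 172 163 162 160 162 161 134
278 31 185 185 184 184 184 183 183 185 187 186 188 186 185 186 174 140 135 140 165 141 116 82 101 88 121 125 134 135 164 149
281 47 186 184 184 183 184 184 184 186 186 185 186 185 184 185 183 168 166 164 101 88 85 87 81 72 87 87 87 88 87 90
284 85 186 184 185 184 183 184 185 184 185 186 186 188 186 185 185 184 164 114 108 108 95 91 86 72 73 87 87 88 88 88
287 134 185 187 186 185 185 184 184 184 185 184 184 184 185 185 185 185 170 104 103 102 81 77 76 74 71 90 88 87 89 90
```

```bash
python3 - <<'E'
from h import *
W=cap('wrist'); p=W["pixels"].astype(int)
m=((p[...,0]>90)&(p[...,1]<70)&(p[...,2]<70)); m[:240]=0; m[300:]=0
ys,xs=np.nonzero(m)
for r in range(ys.min(),ys.max()+1): k=xs[ys==r]; print(r,k.min(),k.max(),p[r,k,0].mean().astype(int),end='; ')
print()
D=cap("side");S=cap("scene")
u=np.array([.9877,.1564]);n=np.array([-.1564,.9877])
for z in(165,170,175,180):
    H,M,B=onplane(W,[[314.2,234],[310.5,210.5],[318.5,257.5]],z)[:,:2]; L,Rr=onplane(W,[[281.3,233],[346.5,233]],z)[:,:2]
    T=onplane(W,[[319,270.5]],z+29)[0,:2]
    f=lambda v:(np.round(v,1),round(float(np.hypot(*v)),1),round(float(np.degrees(np.arctan2(v[1],v[0]))),1))
    print(z,"hub",H.round(1),"base",f(B-H),"mark",f(H-M),"width",np.linalg.norm(L-Rr).round(1),"top",f(T-H),T.round(1), "hub in side/scene",proj(D,[[*H,z]]).round(1),proj(S,[[*H,z]]).round(1))
E
```

```text
253 316 316 95; 254 314 315 103; 255 313 315 101; 256 313 315 99; 257 312 315 103; 258 312 315 102; 259 312 315 102; 260 312 316 99; 261 311 316 99; 262 311 317 100; 263 311 320 108; 264 311 322 121; 265 311 323 127; 266 311 324 128; 267 311 326 134; 268 311 326 147; 269 311 326 159; 270 311 326 166; 271 311 326 169; 272 311 325 176; 273 312 325 178; 274 312 324 181; 275 313 323 183; 276 315 322 184; 277 317 320 184; 
165 hub [617.2 -31.1] base (array([25.8,  8.5]), 27.1, 18.2) mark (array([24.4,  7.4]), 25.5, 16.9) width 65.8 top (array([23.6,  7.8]), 24.8, 18.3) [640.8 -23.3] hub in side/scene [[358.9 192.1]] [[330.9 170.8]]
170 hub [615.  -31.5] base (array([25.3,  8.3]), 26.6, 18.2) mark (array([23.9,  7.3]), 25.0, 16.9) width 64.6 top (array([22.8,  7.6]), 24.0, 18.4) [637.8 -23.9] hub in side/scene [[358.2 190.6]] [[331.6 169.5]]
175 hub [612.8 -31.9] base (array([24.8,  8.2]), 26.1, 18.2) mark (array([23.4,  7.1]), 24.5, 16.9) width 63.3 top (array([22. ,  7.4]), 23.2, 18.5) [634.8 -24.5] hub in side/scene [[357.6 189. ]] [[332.3 168.2]]
180 hub [610.6 -32.3] base (array([24.3,  8. ]), 25.6, 18.2) mark (array([22.9,  7. ]), 24.0, 16.9) width 62.0 top (array([21.2,  7.2]), 22.4, 18.6) [631.8 -25.2] hub in side/scene [[357.  187.4]] [[333.  166.8]]
```

Close view numbers: wheel top ≈172, hub ≈(614,-32), knob at world angle ≈18° with radius ≈24 (top disc cols 311–326), so the knob is at about (636.5,-24.5). Approach and grip.

Request:
{"api": "arm_command", "payload": {"plan": [[[0.5,0,-0.4,-3,0.2,0,-0.2],[0.5,0,-0.4,-5.6,0.4,1,-0.2],[0.5,0,-0.4,-5.6,0.4,4,-0.2],[0.5,0,-0.4,-5.6,0.4,4,-0.2],[0.5,0,-0.4,-5.6,0.4,4,-0.2]]]}}

```text
clock: 15.95
eef_pos: [636.4, -24.8, 239.8]
eef_rot: [-0.079, 0.997, 0.001, -0.004]
wrist_force: [-0.6, 0.3, 0.4]
opening: 51.4
grasp_force: 0.0
```

```bash
python3 - <<'E'
from h import *
W=cap('wrist'); p=W["pixels"].astype(int)
m=((p[...,0]>90)&(p[...,1]<70)&(p[...,2]<70)); m[330:]=0
n,l,s,ce=cv2.connectedComponentsWithStats(m.astype(np.uint8)); k=1+s[1:,4].argmax(); print(s[k],ce[k])
ys,xs=np.nonzero(l==k)
for r in range(ys.min(),ys.max()+1,2): q=xs[ys==r]; print(r,q.min(),q.max(),p[r,q,0].mean().astype(int),end='; ')
x0,y0,w,h=s[k][:4]; c=[x0+(w-1)/2, y0+h-1-w/2]
print("top?",onplane(W,[c],201),"expected px",proj(W,[[636.5,-24.5,201]]))
rel(636.5,-24.5,180,189)
E
```

```text
[304 215  22  28 368] [313.7201087  230.85054348]
215 311 311 105; 217 309 312 99; 219 308 312 98; 221 307 312 100; 223 306 316 106; 225 305 320 127; 227 305 322 131; 229 304 323 149; 231 305 325 154; 233 305 324 122; 235 305 324 108; 237 306 323 110; 239 307 322 111; 241 310 319 112; top? [[634.51305759 -25.24886756 201.        ]] expected px [[315.09853757 233.70541782]]
row [ 0.1 -0.3  0. ] [0.01 0.06 6.14] t 16.0 tcp [637.1 -25.1 241.4] yaw -171.0 F [-1.1  0.2  0.6] op 51.1
```

Request:
{"api": "arm_command", "payload": {"plan": [[[0,0,0,0.1,0,3,-0.2],[0,0,0,0.1,0,5,-0.2],[0,0,0,0.1,0,6,-0.2],[0,0,0,0.1,0,6,0.2],[0,0,0,0.1,0,6,1],[0,0,0,0.1,0,6,1],[0,0,0,0.1,0,6,1],[0,0,0,0.1,0,6,1]]]}}

```text
clock: 16.67
eef_pos: [637.7, -25.2, 182.7]
eef_rot: [-0.079, 0.997, -0.0, -0.001]
wrist_force: [-2.2, 0.9, 7.5]
opening: 12.6
grasp_force: 58.5
```

```bash
python3 - <<'E'
from h import *
s=manip.get_state();print(s["wrist_force"],s["ft_torque"],s["opening"],s["grasp_force"])
rel(635.5,-25,180,189)
E
```

```text
[-2.23160644  0.85162865  7.52939972] [ 0.02499594  0.36695913 -0.02471307] 12.639171491976203 58.52245474001393
row [-0.  -0.1  0. ] [0.21 0.06 0.27] t 16.67 tcp [637.7 -25.2 182.7] yaw -171.0 F [-2.2  0.9  7.5] op 12.6
```

```bash
cat > wind.py <<'E'
import sys,numpy as np
def rows(a0,step,n=8,r=2.4):
    a=np.radians(a0); out=[]
    for k in range(1,n+1):
        b=np.radians(a0-step*k); out.append([0,0,0,round(-r*(np.cos(b)-np.cos(a)),2),round(r*(np.sin(b)-np.sin(a)),2),round(.8*step*k/360,2),1])
    print(out)
if __name__=="__main__":
    rows(float(sys.argv[1]),float(sys.argv[2]),int(sys.argv[3]))
E
python3 wind.py 9 30 8; python3 wind.py -231 30 8
```

```text
[[0, 0, 0, np.float64(0.13), np.float64(-1.24), 0.07, 1], [0, 0, 0, np.float64(0.86), np.float64(-2.24), 0.13, 1], [0, 0, 0, np.float64(2.0), np.float64(-2.75), 0.2, 1], [0, 0, 0, np.float64(3.23), np.float64(-2.62), 0.27, 1], [0, 0, 0, np.float64(4.24), np.float64(-1.89), 0.33, 1], [0, 0, 0, np.float64(4.74), np.float64(-0.75), 0.4, 1], [0, 0, 0, np.float64(4.61), np.float64(0.48), 0.47, 1], [0, 0, 0, np.float64(3.88), np.float64(1.49), 0.53, 1]]
[[0, 0, 0, np.float64(-1.13), np.float64(0.51), 0.07, 1], [0, 0, 0, np.float64(-2.37), np.float64(0.38), 0.13, 1], [0, 0, 0, np.float64(-3.38), np.float64(-0.35), 0.2, 1], [0, 0, 0, np.float64(-3.88), np.float64(-1.49), 0.27, 1], [0, 0, 0, np.float64(-3.75), np.float64(-2.73), 0.33, 1], [0, 0, 0, np.float64(-3.02), np.float64(-3.73), 0.4, 1], [0, 0, 0, np.float64(-1.89), np.float64(-4.24), 0.47, 1], [0, 0, 0, np.float64(-0.65), np.float64(-4.11), 0.53, 1]]
```

Request:
{"api": "arm_command", "payload": {"plan": [[[0,0,0,0.13,-1.24,0.07,1],[0,0,0,0.86,-2.24,0.13,1],[0,0,0,2.0,-2.75,0.2,1],[0,0,0,2.0,-2.75,0.2,1]]]}}

```text
clock: 17.0
eef_pos: [620.3, -54.2, 180.7]
eef_rot: [-0.079, 0.997, 0.002, -0.002]
wrist_force: [-3.7, 8.4, 8.1]
opening: 12.9
grasp_force: 59.0
```

```bash
python3 - <<'E'
from h import *
s=manip.get_state();print(s["wrist_force"],s["ft_torque"],s["opening"],s["grasp_force"],s["eef_pos"])
u=np.array([.9877,.1564]);n=np.array([-.1564,.9877]);d=s["eef_pos"][:2]-[613.7,-32];print(d@u,d@n,np.hypot(*d),np.degrees(np.arctan2(d@n,d@u)))
E
python3 wind.py -81 30 6|sed 's/np.float64//g'; python3 wind.py -261 30 7|sed 's/np.float64//g'
```

```text
[-3.74284208  8.39332967  8.11466079] [ 1.7170096   0.97340772 -0.03467178] 12.891365453690458 58.99057012517005 [620.30799878 -54.17028421 180.70343895]
3.059287949225083 -22.931080724706614 23.134112256939932 -82.40091191760158
[[0, 0, 0, (1.24), (0.13), 0.07, 1], [0, 0, 0, (2.24), (0.86), 0.13, 1], [0, 0, 0, (2.75), (2.0), 0.2, 1], [0, 0, 0, (2.62), (3.23), 0.27, 1], [0, 0, 0, (1.89), (4.24), 0.33, 1], [0, 0, 0, (0.75), (4.74), 0.4, 1]]
[[0, 0, 0, (-1.24), (-0.13), 0.07, 1], [0, 0, 0, (-2.24), (-0.86), 0.13, 1], [0, 0, 0, (-2.75), (-2.0), 0.2, 1], [0, 0, 0, (-2.62), (-3.23), 0.27, 1], [0, 0, 0, (-1.89), (-4.24), 0.33, 1], [0, 0, 0, (-0.75), (-4.74), 0.4, 1], [0, 0, 0, (0.48), (-4.61), 0.47, 1]]
```

Request:
{"api": "arm_command", "payload": {"plan": [[[0,0,0,1.24,0.13,0.07,1],[0,0,0,2.24,0.86,0.13,1],[0,0,0,2.75,2.0,0.2,1],[0,0,0,2.62,3.23,0.27,1],[0,0,0,1.89,4.24,0.33,1],[0,0,0,0.75,4.74,0.4,1],[0,0,0,0.75,4.74,0.4,1]]]}}

```text
clock: 17.58
eef_pos: [608.4, -7.6, 176.7]
eef_rot: [-0.08, 0.997, 0.001, -0.001]
wrist_force: [0.5, 7.3, 9.7]
opening: 13.2
grasp_force: 59.7
```

Request:
{"api": "arm_command", "payload": {"plan": [[[0,0,0,-1.24,-0.13,0.07,1],[0,0,0,-2.24,-0.86,0.13,1],[0,0,0,-2.75,-2.0,0.2,1],[0,0,0,-2.62,-3.23,0.27,1],[0,0,0,-1.89,-4.24,0.33,1],[0,0,0,-0.75,-4.74,0.4,1],[0,0,0,0.48,-4.61,0.47,1],[0,0,0,0.48,-4.61,0.47,1]]]}}

```text
clock: 18.25
eef_pos: [608.7, -54.2, 172.1]
eef_rot: [-0.079, 0.997, 0.002, -0.001]
wrist_force: [-0.1, 8.8, 6.9]
opening: 12.7
grasp_force: 59.6
```

```bash
cat > st.py <<'E'
from h import *
s=manip.get_state();print(s["wrist_force"].round(1),s["ft_torque"].round(2),s["opening"].round(1),s["grasp_force"],s["eef_pos"].round(1),s["clock"])
u=np.array([.9877,.1564]);n=np.array([-.1564,.9877]);d=s["eef_pos"][:2]-[613.7,-32];print("press frame",d@u,d@n,np.hypot(*d),np.degrees(np.arctan2(d@n,d@u)))
E
python3 st.py
```

```text
Traceback (most recent call last):
  File "st.py", line 2, in <module>
    s=manip.get_state();print(s["wrist_force"].round(1),s["ft_torque"].round(2),s["opening"].round(1),s["grasp_force"],s["eef_pos"].round(1),s["clock"])
                                                                                ^^^^^^^^^^^^^^^^^^
AttributeError: 'float' object has no attribute 'round'
```

Request:
{"api": "arm_command", "payload": {"plan": [[[0,0,0,0,0,0,0.2],[0,0,0,0,0,0,-0.2],[0,0,0,0,0,-3,-0.2],[0,0,0,0,0,-6.5,-0.2],[0,0,0,4,1,-7,-0.2],[0,0,0,8,2,-7,-0.2],[0,0,0,8.5,2,-7,-0.2],[0,0,0,8.5,2,-7,-0.2]]]}}

```text
clock: 18.92
eef_pos: [519.8, -49.4, 240.9]
eef_rot: [-0.079, 0.997, 0.0, -0.003]
wrist_force: [2.0, 0.4, 0.7]
opening: 51.3
grasp_force: 0.0
```

Request:
{"api": "arm_command", "payload": {"plan": [[[0,-7,0,0,0,2,-0.2],[0,-14,0,0,0,4,-0.2],[0,-21,0,0,0,6,-0.2],[0,-28,0,0,0,9,-0.2],[0,-35,0,0,0,12,-0.2],[0,-42,0,0,0,13.5,-0.2],[0,-48,0,0,0,13.5,-0.2],[0,-48,0,0,0,13.5,-0.2]]]}}

```text
clock: 19.58
eef_pos: [523.2, -50.5, 104.4]
eef_rot: [-0.072, 0.934, 0.029, 0.348]
wrist_force: [0.8, -0.9, -1.9]
opening: 51.5
grasp_force: 0.0
```

```bash
sed -i 's/s\["opening"\].round(1)/s["opening"]/' st.py; python3 st.py; cat > foot.py <<'E'
from h import *
cap('wrist');W=cap('wrist'); p=W["pixels"].astype(int); g=p.mean(2).round().astype(int); save(W,"f%d"%int(manip.get_state()["clock"]*100))
b=np.array([614.3,-31.5]);u=np.array([.9877,.1564])
for x,z in((-12.5,33),(-12.5,41),(-12,41),(-12,45),(-12,50),(0,80)): print(x,z,proj(W,[[*(b+x*u),z]]).round(1))
c,r=proj(W,[[*(b-12*u),41]])[0].astype(int)
for k in range(r-14,r+60): print(k,*g[k,c-20:c+24:2])
E
python3 foot.py
```

```text
[ 0.8 -0.9 -1.9] [-0.19  0.62 -0.04] 51.47538286361477 0.0 [523.2 -50.5 104.4] 19.5833
press frame -92.24807351179973 -4.074101956117193 92.33742972070365 -177.47119644780904
-12.5 33 [[317.3 218.7]]
-12.5 41 [[317.4 226.3]]
-12 41 [[317.4 226.5]]
-12 45 [[317.5 230.4]]
-12 50 [[317.5 235.3]]
0 80 [[317.7 270.8]]
212 156 203 197 197 200 199 200 198 194 196 196 199 218 225 167 110 110 114 118 160 178 186
213 157 197 196 197 200 199 199 197 194 196 197 197 214 223 162 109 110 111 111 116 119 158
214 155 198 196 197 201 200 200 198 194 197 197 198 199 217 156 109 111 110 112 112 110 114
215 145 197 199 198 200 201 200 197 194 197 197 199 198 212 132 110 110 112 113 111 113 110
216 92 179 185 187 191 191 190 187 184 185 187 193 192 191 119 110 110 110 112 112 113 111
217 81 123 118 134 142 142 143 134 132 133 135 159 156 160 107 111 109 111 113 112 112 111
218 88 133 121 123 121 120 125 123 117 119 118 120 114 114 98 108 106 106 108 110 112 110
219 89 136 121 123 122 116 125 124 126 126 123 127 125 124 84 99 92 85 92 100 112 110
220 90 134 124 126 115 113 126 128 128 126 126 129 120 129 
[... 4525 characters left out ...]
77 23 28 27 27 26 27 31 79 87 90 90 90 89 85 111 154 147 146 140 133 127 119
278 25 24 25 28 27 27 31 80 87 89 88 88 89 85 120 154 147 146 140 133 127 120
279 19 19 18 18 17 22 26 78 86 86 87 88 85 83 134 155 148 146 139 131 120 123
280 12 13 13 15 14 15 16 73 84 86 88 88 86 81 138 155 149 141 139 123 111 121
281 15 12 15 14 13 16 19 78 86 88 91 90 86 83 124 154 143 139 148 139 134 136
282 12 14 12 15 10 12 19 81 87 90 88 87 88 84 108 168 171 183 183 188 186 178
283 15 13 12 14 13 15 23 80 86 89 89 89 87 82 145 204 208 215 210 214 213 206
284 13 11 13 15 14 12 20 77 84 86 87 87 85 80 170 220 216 216 214 214 214 212
285 12 14 18 12 13 13 16 75 85 87 90 89 87 82 153 219 215 214 214 214 212 213
```

The foot's lower edge is at row ≈227.3 and the lap edge at row ≈224.5, so the gap is ≈2.8 mm, which agrees with 13.3−10.6. That leaves 0.34 turn to contact, then 0.5 more, so about 300° in all. Regrasp the knob.

```bash
python3 - <<'E'
from h import *
rel(523,-50,240,189)
E
```

```text
row [ 0.3 40.6 -0.3] [ -9.16   0.05 -10.33] t 19.68 tcp [520.6 -49.9 101.9] yaw -171.5 F [-0.4 -0.8 -0.5] op 51.4
```

Request:
{"api": "arm_command", "payload": {"plan": [[[0,6,0,-2,0,-2.2,-0.2],[0,12,0,-4.5,0,-5,-0.2],[0,18,0,-7,0,-8,-0.2],[0,24,0,-9,0,-10.3,-0.2],[0,30,0,-9.2,0,-10.3,-0.2],[0,36,0,-9.2,0,-10.3,-0.2],[0,40.6,0,-9.2,0,-10.3,-0.2],[0,40.6,0,-9.2,0,-10.3,-0.2]]]}}

```text
clock: 20.35
eef_pos: [527.2, -51.0, 250.2]
eef_rot: [-0.078, 0.997, 0.001, 0.013]
wrist_force: [0.8, -0.9, 0.2]
opening: 51.5
grasp_force: 0.0
```

```bash
python3 - <<'E'
from h import *
cap('side');rel(608.7,-54.2,230,189)
E
```

```text
row [0.2 0.6 0. ] [-7.81 -1.58  1.64] t 20.4 tcp [528.9 -50.9 245.6] yaw -171.0 F [ 2.8 -0.  -1. ] op 51.1
```

Request:
{"api": "arm_command", "payload": {"plan": [[[0.2,0.6,0,-3,-0.6,0,-0.2],[0.2,0.6,0,-6,-1.2,0.5,-0.2],[0.2,0.6,0,-7.8,-1.6,1,-0.2],[0.2,0.6,0,-7.8,-1.6,1.5,-0.2],[0.2,0.6,0,-7.8,-1.6,1.5,-0.2],[0.2,0.6,0,-7.8,-1.6,1.5,-0.2]]]}}

```text
clock: 20.9
eef_pos: [604.9, -53.9, 230.3]
eef_rot: [-0.078, 0.997, 0.001, 0.007]
wrist_force: [-0.4, -0.3, -0.1]
opening: 51.4
grasp_force: 0.0
```

```bash
python3 - <<'E'
from h import *
W=cap('wrist'); p=W["pixels"].astype(int)
m=((p[...,0]>90)&(p[...,1]<70)&(p[...,2]<70)); m[330:]=0
n,l,s,ce=cv2.connectedComponentsWithStats(m.astype(np.uint8)); k=1+s[1:,4].argmax(); print(s[k],ce[k])
x0,y0,w,h=s[k][:4]; c=[x0+(w-1)/2, y0+h-1-w/2]
print("top",onplane(W,[c],190.5),"expected px",proj(W,[[608.7,-54.2,190.5]]))
rel(608.7,-54.2,171,189)
E
```

```text
[301 216  21  29 334] [310.17065868 233.48802395]
top [[606.63136134 -56.23972304 190.5       ]] expected px [[313.378196  236.5037671]]
row [ 0.   0.8 -0.1] [-0.28 -0.09  5.96] t 20.95 tcp [604.9 -53.9 230.6] yaw -171.1 F [ 0.4 -0.2  0.2] op 51.2
```

Request:
{"api": "arm_command", "payload": {"plan": [[[0,0.7,0,-0.3,-0.1,3,-0.2],[0,0.7,0,-0.3,-0.1,5,-0.2],[0,0.7,0,-0.3,-0.1,5.9,-0.2],[0,0.7,0,-0.3,-0.1,5.9,0.2],[0,0.7,0,-0.3,-0.1,5.9,1],[0,0.7,0,-0.3,-0.1,5.9,1],[0,0.7,0,-0.3,-0.1,5.9,1],[0,0.7,0,-0.3,-0.1,5.9,1]]]}}

```text
clock: 21.62
eef_pos: [610.4, -54.1, 172.6]
eef_rot: [-0.078, 0.997, 0.001, 0.003]
wrist_force: [-1.5, 2.8, 8.2]
opening: 12.7
grasp_force: 58.6
```

```bash
sed -i 's/613.7,-32\]/614.3,-30.9]/' st.py; python3 st.py; python3 wind.py -112.5 30 5|sed 's/np.float64//g';python3 wind.py -262.5 30 5|sed 's/np.float64//g'
```

```text
[-1.5  2.8  8.2] [ 0.68  0.41 -0.04] 12.708480243504253 58.64484926685691 [610.4 -54.1 172.6] 21.6167
press frame -7.488500943220922 -22.312842127118248 23.535797935856426 -108.55247066950413
[[0, 0, 0, (0.99), (0.76), 0.07, 1], [0, 0, 0, (1.46), (1.9), 0.13, 1], [0, 0, 0, (1.3), (3.14), 0.2, 1], [0, 0, 0, (0.54), (4.12), 0.27, 1], [0, 0, 0, (-0.61), (4.6), 0.33, 1]]
[[0, 0, 0, (-1.23), (-0.16), 0.07, 1], [0, 0, 0, (-2.22), (-0.92), 0.13, 1], [0, 0, 0, (-2.69), (-2.07), 0.2, 1], [0, 0, 0, (-2.53), (-3.3), 0.27, 1], [0, 0, 0, (-1.77), (-4.28), 0.33, 1]]
```

Request:
{"api": "arm_command", "payload": {"plan": [[[0,0,0,0.99,0.76,0.07,1],[0,0,0,1.46,1.9,0.13,1],[0,0,0,1.3,3.14,0.2,1],[0,0,0,0.54,4.12,0.27,1],[0,0,0,-0.61,4.6,0.33,1],[0,0,0,-0.61,4.6,0.33,1]]]}}

```text
clock: 22.12
eef_pos: [610.6, -7.1, 169.1]
eef_rot: [-0.078, 0.997, 0.0, 0.003]
wrist_force: [0.4, 4.3, 8.1]
opening: 12.8
grasp_force: 59.5
```

Request:
{"api": "arm_command", "payload": {"plan": [[[0,0,0,-1.23,-0.16,0.07,1],[0,0,0,-2.22,-0.92,0.13,1],[0,0,0,-2.69,-2.07,0.2,1],[0,0,0,-2.53,-3.3,0.27,1],[0,0,0,-2.53,-3.3,0.27,1],[0,0,0,-2.53,-3.3,0.27,1]]]}}

```text
clock: 22.62
eef_pos: [638.4, -37.6, 166.4]
eef_rot: [-0.077, 0.997, 0.0, 0.002]
wrist_force: [-5.7, 0.7, 8.1]
opening: 13.0
grasp_force: 59.7
```

```bash
python3 st.py; python3 wind.py -22.5 30 1|sed 's/np.float64//g'
```

```text
[-5.7  0.7  8.1] [0.08 1.11 0.01] 12.962209519666516 59.6746953134425 [638.4 -37.6 166.4] 22.6167
press frame 22.773424121628377 -10.352444502808643 25.015880704609962 -24.44580649660279
[[0, 0, 0, (0.76), (-0.99), 0.07, 1]]
```

Request:
{"api": "arm_command", "payload": {"plan": [[[0,0,0,0.36,-0.53,0.03,1],[0,0,0,0.76,-0.99,0.07,1],[0,0,0,0.76,-0.99,0.07,1],[0,0,0,0.76,-0.99,0.07,1]]]}}

```text
clock: 22.95
eef_pos: [632.5, -47.5, 165.8]
eef_rot: [-0.078, 0.997, 0.001, 0.002]
wrist_force: [-4.2, 3.5, 9.9]
opening: 12.9
grasp_force: 59.7
```

```bash
python3 st.py;python3 - <<'E'
from h import *
rel(523,-50,235,189)
E
```

```text
[-4.2  3.5  9.9] [ 0.66  1.03 -0.05] 12.87337670453318 59.732394204474986 [632.5 -47.5 165.8] 22.95
press frame 15.380697300440131 -19.2581142933178 24.646163484879747 -51.38701587700337
row [ 0.1  0.3 -0.1] [10.82  1.46 -6.97] t 22.95 tcp [632.5 -47.5 165.8] yaw -171.1 F [-4.2  3.5  9.9] op 12.9
```

Release, rise, back off, and tilt for the check view.

Request:
{"api": "arm_command", "payload": {"plan": [[[0,0,0,0,0,0,0.2],[0,0,0,0,0,0,-0.2],[0,0,0,0,0,-3,-0.2],[0,0,0,0,0,-6.5,-0.2],[0,0,0,4,0.5,-7,-0.2],[0,0,0,8,1,-7,-0.2],[0,0,0,10.8,1.5,-7,-0.2],[0,0,0,10.8,1.5,-7,-0.2]]]}}

```text
clock: 23.62
eef_pos: [518.4, -49.3, 234.0]
eef_rot: [-0.077, 0.997, 0.001, 0.0]
wrist_force: [1.4, -0.1, 1.1]
opening: 51.2
grasp_force: 0.0
```

Request:
{"api": "arm_command", "payload": {"plan": [[[0,-7,0,0,0,2,-0.2],[0,-14,0,0,0,4,-0.2],[0,-21,0,0,0,6,-0.2],[0,-28,0,0,0,9,-0.2],[0,-35,0,0,0,12,-0.2],[0,-42,0,0,0,13,-0.2],[0,-44,0,0,0,13,-0.2],[0,-44,0,0,0,13,-0.2]]]}}

```text
clock: 24.28
eef_pos: [524.9, -50.1, 102.5]
eef_rot: [-0.072, 0.933, 0.029, 0.351]
wrist_force: [1.4, -0.9, -0.9]
opening: 50.8
grasp_force: 0.0
```

```bash
python3 foot.py | cut -c1-90; python3 st.py
```

```text
-12.5 33 [[317.7 218.6]]
-12.5 41 [[317.8 226.2]]
-12 41 [[317.8 226.4]]
-12 45 [[317.8 230.4]]
-12 50 [[317.9 235.3]]
0 80 [[318.1 271.2]]
212 155 198 199 198 201 200 200 198 195 197 197 215 224 226 181 110 111 110 110 161 180 17
213 158 197 198 198 200 201 200 198 194 195 198 199 216 225 175 110 111 111 111 116 118 12
214 156 198 199 198 201 203 201 199 195 197 199 200 200 215 169 111 111 110 114 112 112 11
215 145 195 199 199 202 202 202 200 196 197 199 199 199 202 160 110 111 111 113 114 112 11
216 89 170 186 186 188 186 188 185 183 188 189 190 190 188 149 111 111 111 113 114 114 111
217 81 119 122 123 108 107 122 121 121 141 141 143 141 135 108 109 110 111 114 112 113 112
218 85 135 120 125 120 119 126 126 126 128 125 126 122 129 96 106 104 106 105 100 113 112
219 86 134 122 126 123 113 127 125 127 128 123 127 121 128 99 84 83 84 84 87 111 112
220 85 133 125 128 118 113 128 127 128 127 126 131 123 126 102 81 81 82 83 83 104 112
221 80 132 128 129 116 113 126 128 130 128 128 129 114 125 99 77 78 78 78 78 96 109
222 61 133 128 128 113 115 124 130 130 127 130 123 115 126 85 47 48 4
[... 4493 characters left out ...]
 14 16 19 74 85 90 92 91 88 86 100 157 152 147 142 133 112 124
280 12 16 12 13 12 16 21 81 87 89 89 89 88 86 89 155 139 134 142 136 121 125
281 12 10 15 8 14 14 19 75 86 88 89 88 88 85 97 150 135 152 165 171 165 163
282 14 14 12 13 14 15 11 67 85 86 88 87 86 83 114 178 185 202 201 206 206 203
283 13 18 12 15 12 15 14 71 84 89 92 90 88 85 111 215 217 216 215 215 214 213
284 14 15 15 16 13 9 19 77 87 91 91 89 89 87 95 218 217 217 216 215 214 213
285 13 14 15 12 14 14 19 76 85 90 90 88 90 85 106 217 217 216 214 213 213 213
[-0.5 -0.  -0.7] [-0.1   0.69 -0.03] 50.87604092306216 0.0 [522.5 -49.6 100.1] 24.3833
press frame -93.63550841529903 -4.115901846464313 93.72535129191672 -177.48309055624756
```

Same viewpoint as before. The screw collar end moved from row 266.5 to 259.6, while the foot rim moved only about 2 px, so it is clamped. I quantify this by sub-pixel matching.

```bash
ls pics/f*; python3 - <<'E'
import cv2,glob,numpy as np
a,b=[cv2.imread(f,0).astype(np.float32) for f in sorted(glob.glob('pics/f*.png'))]
def sh(r0,r1,c0,c1,n,up=8):
    A=cv2.resize(a[r0-14:r1+4,c0-2:c1+2],None,fx=up,fy=up,interpolation=cv2.INTER_CUBIC)
    B=cv2.resize(b[r0-14:r1+4,c0-2:c1+2],None,fx=up,fy=up,interpolation=cv2.INTER_CUBIC)
    T=A[14*up:-4*up,2*up:-2*up]; r=cv2.matchTemplate(B,T,cv2.TM_CCOEFF_NORMED); _,v,_,p=cv2.minMaxLoc(r); print(n,"shift cols,rows",(p[0]/up-2,p[1]/up-14),"score",round(v,3))
sh(205,225,300,312,"lap front left"); sh(205,222,300,324,"bar end")
sh(231,240,311,325,"foot rim"); sh(232,240,311,319,"foot rim L"); sh(232,240,317,326,"foot rim R")
sh(262,272,311,325,"collar end"); sh(243,252,311,325,"neck (screw)")
E
```

```text
pics/f1968.png
pics/f2438.png
lap front left shift cols,rows (0.125, -0.125) score 0.992
bar end shift cols,rows (0.625, -0.125) score 0.99
foot rim shift cols,rows (1.25, -1.375) score 0.954
foot rim L shift cols,rows (-0.625, -1.625) score 0.97
foot rim R shift cols,rows (1.0, -1.375) score 0.939
collar end shift cols,rows (0.25, -6.875) score 0.997
neck (screw) shift cols,rows (-2.0, -5.75) score 0.277
```

```bash
python3 - <<'E'
from h import *
W=cap('wrist'); g=W["pixels"].mean(2).round().astype(int)
b=np.array([614.0,-32]);u=np.array([.9877,.1564]);n=np.array([-.1564,.9877])
P=lambda x,y,z:proj(W,[[*(b+x*u+y*n),z]])[0].round(1)
for nm,a in dict(bedfront=(-130,0,25),bedfrontR=(-130,20,25),near=(-97.5,0,33),seam=(-12.5,0,33),laptop=(-12.5,0,41),stepbase=(12.5,18,25),steptop=(12.5,18,32),stepbaseL=(12.5,-18,25),footc60=(0,0,60),c70=(0,0,70),c80=(0,0,80)).items(): print(nm,P(*a))
print("col317",*[f"{r}:{g[r,317]}" for r in range(100,165)])
print("col345",*[f"{r}:{g[r,340]}" for r in range(100,125)])
print("stepR col333",*[f"{r}:{g[r,333]}" for r in range(212,245)])
E
```

```text
bedfront [319.2 119.8]
bedfrontR [352.4 119.7]
near [318.7 164.3]
seam [317.4 221. ]
laptop [317.6 228.6]
stepbase [334.5 225. ]
steptop [334.8 231.1]
stepbaseL [299.7 225.2]
footc60 [317.7 252.8]
c70 [317.8 263.1]
c80 [318.  273.8]
col317 100:87 101:65 102:46 103:79 104:101 105:103 106:103 107:105 108:104 109:103 110:102 111:101 112:104 113:104 114:104 115:104 116:122 117:161 118:185 119:191 120:192 121:191 122:190 123:192 124:182 125:163 126:158 127:159 128:159 129:158 130:160 131:159 132:158 133:159 134:160 135:159 136:158 137:159 138:158 139:158 140:159 141:160 142:160 143:158 144:159 145:158 146:159 147:159 148:158 149:159 150:158 151:159 152:157 153:139 154:127 155:126 156:127 157:127 158:128 159:128 160:130 161:143 162:196 163:194 164:195
col345 100:84 101:60 102:52 103:82 104:101 105:102 106:103 107:103 108:106 109:105 110:104 111:105 112:105 113:104 114:103 115:104 116:135 117:164 118:185 119:189 120:189 121:189 122:189 123:189 124:171
stepR col333 212:188 213:177 214:118 215:111 216:112 217:111 218:111 219:113 220:112 221:104 222:84 223:81 224:67 225:40 226:38 227:38 228:38 229:40 230:41 231:45 232:45 233:44 234:46 235:45 236:46 237:45 238:45 239:44 240:56 241:83 242:97 243:89 244:76
```

```bash
python3 -c "
from h import *
print(manip.hand_in())"
```

```text
the job is handed in; nothing more can be done
None
```

The job is handed in: the coupon is butted against the step and clamped, about 0.6 turn past contact by camera measurement (asked 0.5, limit 0.75; I left it there rather than wind back), and I know of no contact with the dish, box or spanner, though I did not measure them again at the end.

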